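Load a glove finger link and hold the loupe over its pivot

TASK

Lay the blue finger link flat on the floor of the aluminium inspection nest's compartment, with its round steel pivot at the end next to the gauge post, and let go of it. Then pick up the loupe by its handle and hold it level, its lens centred over that pivot and its rim at the height of the yellow collar on the post; finish while still holding it there, still, touching nothing else. Leave the collar, the grey spare link and the other things on the desk as they are.

Things in the scene. Friction and masses are not known exactly. Their poses are not given: they have to be found in the camera images.
- link: Blue plastic finger link, loose on the board. Plate 70 x 26 x 6 mm (x, y, z); on its middle an upright lug 24 x 14 mm (x, y), from 6 to 28 mm above the underside, to be pinched across its 14 mm (along y). Round steel pivot, 18 mm diameter, top 14 mm above the underside, 24 mm from the centre towards +x. Origin: centre of the underside; z up. About 45 g.
- link_pivot (a point): Centre of the top of the blue link's round steel pivot.
- spare: Spare link, the same shape and size as the blue one but grey plastic, loose on the same board. Not to be used or moved.
- board: Fixed board with nine coloured squares, 270 x 240 x 4 mm thick, on which the two links lie (their undersides 4 mm above the desk). Origin: centre of its underside.
- nest: Inspection nest, fixed on the desk, place and turn vary. Aluminium-rimmed tray 100 x 56 mm (x, y) with one compartment, inside 76 x 32 mm, floor 4 mm and rim top 10 mm above the desk (the seated link's plate is flush with the rim). The +x rim is orange; beyond it, 115 mm along +x from the compartment's centre, stands the gauge post. Origin: centre of the compartment at desk level; z up.
- mark (a point): Middle of the yellow collar (22 mm diameter, 12 mm high) on the nest's gauge post: it marks the focal height, 100 to 150 mm above the desk. Clamped stiffly; not to be shifted. The post is 10 mm thick and 190 mm high, its round foot 40 mm across and 10 mm high, joined to the tray by a bar 24 mm wide and 8 mm high.
- loupe: Loupe lying flat on the desk: black ring 72 mm outside diameter, 12 mm high, clear lens, straight flat-sided wooden handle 16 mm wide, 20 mm high, along its -x axis from 42 to 137 mm from the lens centre (a short steel neck between). Origin: centre of the ring, at the underside; z up. Balance point about 65 mm from the lens centre along the handle. About 90 g.
- lens (a point): Centre of the lens, at mid-height of the ring, 6 mm above the loupe's underside.
- bottle: Bystander: closed orange bottle, 60 mm diameter, 150 mm high, beyond the board. Origin: centre of underside.
- jar: Bystander: small glass jar with steel cap, 56 mm diameter, 60 mm high, beyond the board. Origin: centre of underside.
- driver: Bystander: green-handled screwdriver lying out to the right.
- mouse: Bystander: black computer mouse 100 x 60 x 30 mm, out to the left. Origin: centre of underside.
Not all that is in view belongs to the job. Several things look just like the link: the one meant starts farthest from the robot's base.

How it is judged:
By the outcome, as a careful person would: the job done as asked, in the order asked, and still so for the second after the job is handed in, while the arm keeps its last pose, push and grip.
It also fails if it takes over 50 s, if anything falls off the work surface, if the arm or the gripper's body presses on something with over 40 N, if the wrist force passes 120 N, or if a joint passes its speed limit or range.

ROBOT

A 6-joint arm with a two-finger parallel gripper is mounted at the origin on the work surface. World frame = base frame: x ahead of the robot, y to its left, z up, the work surface at z = 0. Lengths are in m, angles in rad, forces in N, time in s.
With the tool pointing down it reaches from about 0.35 to 0.775 m from the base axis. Payload 7.3 kg.
Tool frame: the origin (TCP) lies on the front face of the gripper's body, between the roots of the fingers; the fingertips stand 66 mm ahead of it and the grasp point (between the pads) lies 47 mm ahead of it; z points along the fingers, y is the direction in which the jaws open and shut (so a half turn about z gives the same grasp; the last joint's range is limited). The gripper opens to 92 mm and grips with 3 to 60 N. Pads are 19 mm wide; open, the fingers measure 130 mm over their backs; the gripper's body (75 mm by 190 mm) begins 47 mm behind the grasp point.
Start: joints at [-0.146, 0.342, 1.524, -0, 1.275, -0.146], TCP at [0.525, 0, 0.292] pointing down, gripper open.
Joint ranges: [-2.53, 2.53], [-0.77, 2.02], [0.04, 2.7], [-1, 4.14], [0.28, 2.66], [-3.11, 3.11]. Speed limits (rad/s): [2.57, 2.57, 3.14, 3.14, 3.14, 3.14].

INTERFACE

Orientations are given as [roll, pitch, yaw] about the fixed x, y, z axes, in that order (R = Rz(yaw) Ry(pitch) Rx(roll)).
In Python, from cell import observe, read_camera, hand_in, search_frame, tip_of gives the robot as it stands. The module is installed in compiled form; this text tells all that it offers.
- The arm moves only by the tool apply_moves, never from a script. Its argument "motion" is a list of rows, each an object with "offset": the shift along the tool's x, y, z in mm, a list of three; "rotation": the turn, a rotation vector about the tool's x, y, z in rad, a list of three. In form: [{"offset": [x, y, z], "rotation": [rx, ry, rz]}, ...]. A call has 1 to 12 rows; each row shifts and turns the pose as measured when the row begins, along the tool's axes as they then stand; what a row does not reach is not made up. A row lasts 1/12 s, in which the tool goes at most 41.7 mm and 7.16 degrees, less where a joint would pass 70% of its speed; a pose out of reach is approached as far as the arm can. A call with a gripper value outside its range is refused whole. "grip" is the closure, from 0 (fully open) to 1 (shut), set as the call begins (left out, the last holds). The fingers move at their own pace and stop on an object; "grip_force" is the grip in N (left out, the last holds). Time passes only in rows, so rows that do not move let the fingers close. It gives the time, the measured TCP pose, the force and the opening at its end, in the units of the state.
- observe(): the state, without advancing time (a new reading comes with each control period).
- read_camera(name): name is "scene" or "side" or "wrist"; returns a dict with "img" (384x512x3 uint8, red, green, blue), "camera_matrix" (3x3 intrinsics, pixels), "D" ([k1, k2, p1, p2, k3] as OpenCV has them; the pictures are not rectified), "R" (3x3) and "t" (3): a world point X has camera coordinates R X + t; the wrist camera has in their place "tool_from_camera" (4x4, takes a point from camera to tool coordinates, whose origin is the TCP and whose axes are the flange's). Camera axes: x right, y down, z forward; pixel columns grow to the right and rows downward; lengths in m; the calibration is good to about 2 mm. A picture is of the moment at which its call begins: read the wrist's pose just before it. There is no depth.
- hand_in(): hands the job in, once; it reports no verdict.
Trained networks look in a picture, given as the dict that the camera call returned (one of the last four; its "shot" number tells which), for a name from the list of things; names that differ only in an ending like _2 or _b are one class to them, and where a whole thing is asked for, a point or a joint stands for the part that bears it (a point fixed in the world has none). Each returns a list of dicts, best first, with "score" (0 to 1); they miss things now and then, are a little off and sometimes report something else, mostly with a low value. They report only what shows in the picture. A call takes as long as a camera call. They do not tell look-alikes from the thing itself.
- search_frame(query, picture): "location" ([x, y, z] in m, in world coordinates, good to about 4 mm: the middle of the surface that is visible of it).
- tip_of(query, picture): "location" ([x, y, z] in m, in world coordinates, good to about 4 mm: a listed point, or the origin of a listed thing).
The state is a dict: "time": time; "qpos": joint angles; "qvel": joint speeds; "joint_efforts": joint torques, N m; "tool_pos": TCP position; "tool_rot": TCP orientation; "contact_force": force on the tool from outside, world axes, zero at the start; "torque": the same for the moment, N m; "opening": finger opening in m.
Only numpy, scipy, OpenCV 4.12 (cv2) and the standard library are available. Lean on these libraries where they do the work, as an engineer would, in place of code of your own. Each camera call takes 0.05 s, during which the arm holds its last target.

## Working session

There is one attempt and no reset: what is moved stays moved. The work goes in short steps, Python scripts to look and compute and a tool call to move; the robot and the scene stay as the last step left them, time stands still between calls to the robot, and variables do not carry over. Pictures are saved under pics/ and viewed, and the job is handed in when it is done.

Besides the shell and the picture viewer there is one more tool, called after "Emit:" by a JSON object that holds its "api" and its "payload". apply_moves: Moves the arm, as the interface text tells. Its arguments: {"type":"object","properties":{"motion":{"type":"array"},"grip":{"type":"number"},"grip_force":{"type":"number"}},"required":["motion"]}

```bash
mkdir -p pics; python3 - <<'E'
from cell import *
import cv2
print(observe())
for n in ["scene","side","wrist"]:
    p=read_camera(n); cv2.imwrite(f"pics/{n}0.png",p["img"][:,:,::-1])
    print(n,{k:(v if k!="img" else 0) for k,v in p.items()})
    if n=="wrist": continue
    for q in ["link","nest","mark","loupe","lens","link_pivot","board"]:
        print(q,[( [round(c,4) for c in d["location"]],round(d["score"],2)) for d in tip_of(q,p)])
E
```

```text
{'time': 0.0, 'qpos': array([-1.45995382e-01,  3.42714408e-01,  1.52499667e+00,  1.71235180e-05,
        1.27539809e+00, -1.46003528e-01]), 'qvel': array([ 0.00025403,  0.00116114, -0.00032349, -0.00079395, -0.00061618,
       -0.00096928]), 'joint_efforts': array([ 7.61924657e-04, -4.31245601e+01, -2.44219762e+01,  7.17750052e-02,
        5.59406646e-02, -1.04314388e-04]), 'tool_pos': array([5.24700993e-01, 7.28318954e-05, 2.91556304e-01]), 'tool_rot': array([-3.14009465e+00, -2.36831143e-04,  1.57079930e+00]), 'contact_force': array([-0.03989642,  0.28551969,  0.20821301]), 'torque': array([-0.02424233,  0.03744595,  0.02453151]), 'opening': 0.0916377011640675}
scene {'img': 0, 'camera_matrix': array([[387.70042808,   0.        , 257.18163554],
       [  0.        , 387.70042808, 192.16391705],
       [  0.        ,   0.        ,   1.        ]]), 'D': array([-0.03136898,  0.        ,  0.        ,  0.        ,  0.        ]), 'R': array([[ 0.69375743,  0.72018494,  0.00585498],
       [ 0.46699676, -0.44364146, -0.76491586],
       [-0.54828337,  0.53340032, -0.64410359]]), 't': arra
[... 1425 characters left out ...]
4, 0.0112], 0.56)]
board [([0.4736, 0.0059, 0.0017], 0.87)]
wrist {'img': 0, 'camera_matrix': array([[289.16957801,   0.        , 259.41170967],
       [  0.        , 289.16957801, 193.73101556],
       [  0.        ,   0.        ,   1.        ]]), 'D': array([-0.02025422,  0.        ,  0.        ,  0.        ,  0.        ]), 'tool_from_camera': array([[ 2.91702575e-04, -9.61383952e-01, -2.75210487e-01,
         7.50863725e-02],
       [ 9.99999951e-01,  2.48813456e-04,  1.90753258e-04,
        -4.15131130e-04],
       [-1.14911048e-04, -2.75210529e-01,  9.61383977e-01,
        -9.39339172e-02],
       [ 0.00000000e+00,  0.00000000e+00,  0.00000000e+00,
         1.00000000e+00]]), 'shot': 3}
```

View pics/scene0.png

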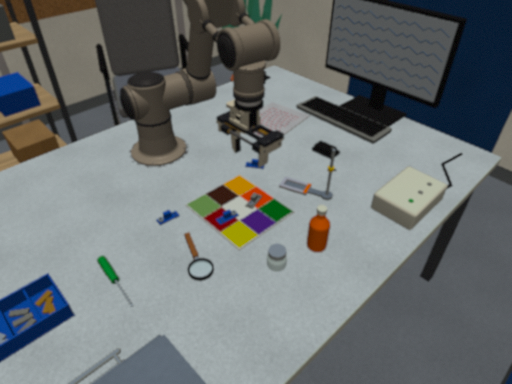

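View pics/side0.png

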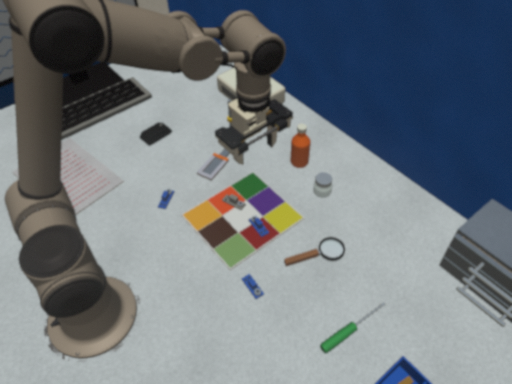

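View pics/wrist0.png

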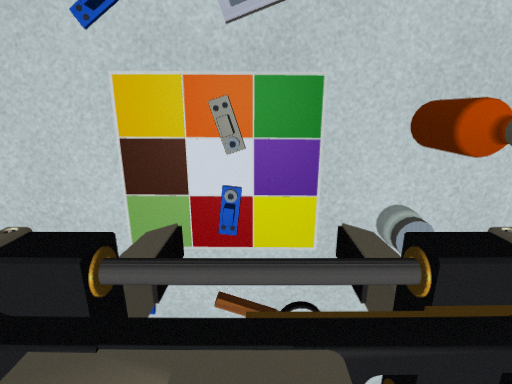

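```bash
cat > h.py <<'E'
from cell import *
import numpy as np, cv2
from scipy.spatial.transform import Rotation as Rn
def pose():
    o=observe(); T=np.eye(4); T[:3,:3]=Rn.from_euler('xyz',o["tool_rot"]).as_matrix(); T[:3,3]=o["tool_pos"]; return o,T
def wrist():
    o,T=pose(); p=read_camera("wrist"); W=T@p["tool_from_camera"]; p["R"]=W[:3,:3].T; p["t"]=-W[:3,:3].T@W[:3,3]; return p
def p2w(p,px,z):
    u=cv2.undistortPoints(np.array(px,float).reshape(-1,1,2),p["camera_matrix"],p["D"]).reshape(-1,2)
    d=np.c_[u,np.ones(len(u))]@p["R"]; c=-p["R"].T@p["t"]
    return c+d*((z-c[2])/d[:,2])[:,None]
def w2p(p,X):
    return cv2.projectPoints(np.array(X,float).reshape(-1,3),cv2.Rodrigues(p["R"])[0],p["t"],p["camera_matrix"],p["D"])[0].reshape(-1,2)
def save(p,n,crop=None,k=1):
    im=p["img"][:,:,::-1]
    if crop: im=im[crop[1]:crop[3],crop[0]:crop[2]]
    cv2.imwrite("pics/"+n,cv2.resize(im,None,fx=k,fy=k,interpolation=cv2.INTER_CUBIC))
E
python3 - <<'E'
from h import *
p=wrist(); save(p,"w1crop.png",(180,70,320,250),4)
for q in ["link","spare","link_pivot"]:
    print(q,[( np.round(d["location"],4),round(d["score"],2)) for d in tip_of(q,p)])
hsv=cv2.cvtColor(p["img"],cv2.COLOR_RGB2HSV)
m=cv2.inRange(hsv,(100,120,40),(122,255,255)); m[:170]=0; m[250:]=0; m[:,:195]=0; m[:,250:]=0
n,l,s,c=cv2.connectedComponentsWithStats(m); print(s,c)
E
```

```text
link [(array([ 0.4835, -0.0567,  0.0025]), 0.85)]
spare [(array([0.4865, 0.0579, 0.0046]), 0.95)]
link_pivot [(array([ 0.4857, -0.0349,  0.0147]), 0.98), (array([ 0.3496, -0.2191,  0.0115]), 0.56)]
[[     0      0    512    384 195879]
 [   219    186     23     49    729]] [[255.59810904 191.42318472]
 [229.13854595 212.1399177 ]]
```

View pics/w1crop.png

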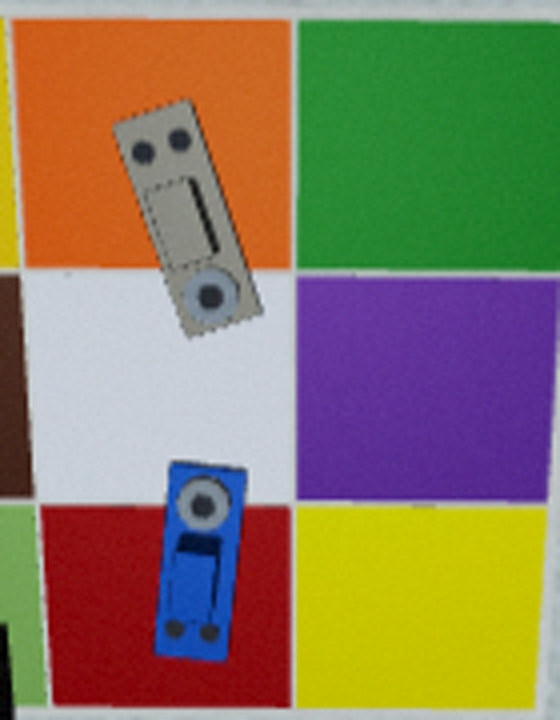

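Candidates: the blue link on the board (wrist 229,212; 0.49 m from the base), the blue one at scene (167,217) at 0.40 m, and the blue one at scene (254,164) at 0.39 m. The board one is farthest and lies on the board, and the crop confirms it is blue with its pivot towards +y. The grey spare is next to it at (215–245, 95–155).

```bash
python3 - <<'E'
from h import *
p=wrist()
c=np.array([(170,462),(246,470),(225,661),(154,652)])/4+[180,70]-0.375
w=p2w(p,c,0.010); print(w.round(4))
cen=w.mean(0); a=(w[0]+w[1]-w[2]-w[3])/2; print(cen,np.linalg.norm(a),np.degrees(np.arctan2(a[1],a[0])))
o,T=pose(); print((cen-T[:3,3])@T[:3,:3]*1000, T[:3,:3].round(3))
E
```

```text
[[ 0.4746 -0.0206  0.01  ]
 [ 0.5001 -0.0234  0.01  ]
 [ 0.4915 -0.093   0.01  ]
 [ 0.4666 -0.0896  0.01  ]]
[ 0.48320166 -0.05662676  0.01      ] 0.06981857503000845 83.131139464814
[-56.63330669 -41.85628722 282.24079291] [[ 0.  1.  0.]
 [ 1. -0. -0.]
 [-0.  0. -1.]]
```

Emit:
{"api": "apply_moves", "payload": {"motion": [{"offset": [-19, -14, 25], "rotation": [0, 0, 0]}, {"offset": [-19, -14, 30], "rotation": [0, 0, 0]}, {"offset": [-19, -14, 30], "rotation": [0, 0, 0]}, {"offset": [0, 0, 30], "rotation": [0, 0, 0.12]}, {"offset": [0, 0, 0], "rotation": [0, 0, 0]}], "grip": 0.4}}

```text
time: 1.52
tool_pos: [0.484, -0.0585, 0.1762]
tool_rot: [3.132, 0.0, 1.451]
contact_force: [-1.2, 1.2, -0.6]
opening: 0.0631
```

```bash
python3 - <<'E'
from h import *
o,T=pose(); print(o["tool_pos"],o["tool_rot"],o["opening"],o["time"])
p=wrist(); save(p,"w2.png",None,1.5)
for q in ["link","link_pivot"]:
    print(q,[( np.round(d["location"],4),round(d["score"],2)) for d in tip_of(q,p)])
E
```

```text
[ 0.48400515 -0.05849375  0.17624732] [3.13153806e+00 7.39765900e-05 1.45118737e+00] 0.06306541247639323 1.5167
link [(array([ 0.4781, -0.0539,  0.0014]), 0.72)]
link_pivot [(array([ 0.488 , -0.0358,  0.0144]), 0.75)]
```

View pics/w2.png

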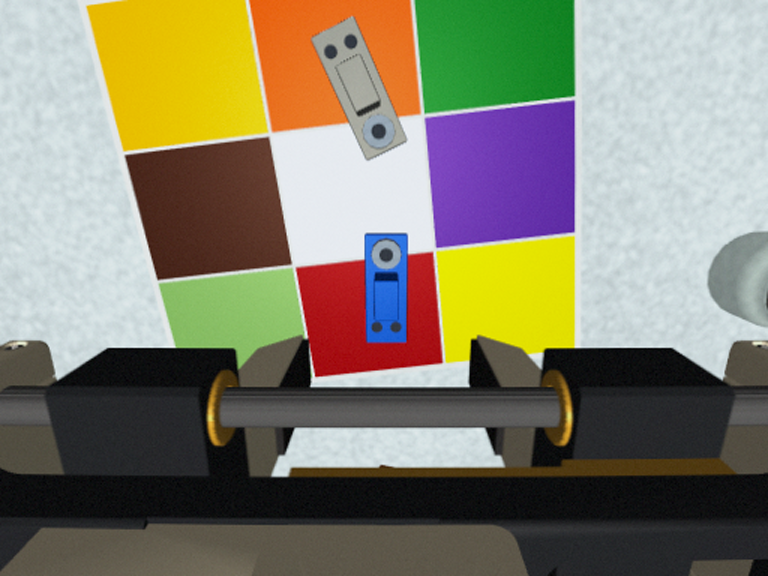

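```bash
python3 - <<'E'
from h import *
o,T=pose();p=wrist()
hsv=cv2.cvtColor(p["img"],cv2.COLOR_RGB2HSV)
c=(np.array([(365,233),(407.5,233.5),(407.5,342.5),(365,342)])+.5)/1.5-.5
w=p2w(p,c,0.010)
cen=w.mean(0); a=(w[0]+w[1]-w[2]-w[3])/2; print(w.round(4),cen,np.linalg.norm(a),np.degrees(np.arctan2(a[1],a[0])))
print((cen-T[:3,3])@T[:3,:3]*1000, np.degrees(o["tool_rot"]))
piv=p2w(p,[(386/1.5,255/1.5)],0.018);print(piv)
E
```

```text
[[ 0.4797 -0.0217  0.01  ]
 [ 0.5056 -0.025   0.01  ]
 [ 0.4985 -0.0968  0.01  ]
 [ 0.4707 -0.0932  0.01  ]] [ 0.48865605 -0.05918209  0.01      ] 0.07208979171185675 83.57016600844976
[ -0.26455419  -2.39913766 171.71544724] [1.78855803e+02 1.01281725e-01 8.36629596e+01]
[[ 0.49121505 -0.03539854  0.018     ]]
```

```bash
python3 - <<'E'
from h import *
for i in range(4):
    o=observe(); print(o["time"],o["tool_pos"].round(4),np.degrees(o["tool_rot"]).round(2),o["qpos"].round(4)); read_camera("wrist")
E
```

```text
1.7167 [ 0.4882 -0.0584  0.1823] [1.7876e+02 1.2000e-01 8.3660e+01] [-0.276   0.3959  1.7833  0.0019  0.9407 -0.1664]
1.7667 [ 0.4882 -0.0583  0.1824] [1.7872e+02 1.2000e-01 8.3640e+01] [-0.2757  0.3956  1.7834  0.002   0.9403 -0.1659]
1.8167 [ 0.4881 -0.0583  0.1824] [1.7873e+02 1.2000e-01 8.3620e+01] [-0.2757  0.3955  1.7837  0.0019  0.94   -0.1655]
1.8667 [ 0.4879 -0.0583  0.1822] [1.7875e+02 1.2000e-01 8.3600e+01] [-0.2757  0.3956  1.7843  0.0019  0.9397 -0.1652]
```

Emit:
{"api": "apply_moves", "payload": {"motion": [{"offset": [0, 0, 0], "rotation": [0.0215, 0, 0]}, {"offset": [0, 0, 0], "rotation": [0, 0, 0]}, {"offset": [0, 0, 0], "rotation": [0, 0, 0]}]}}

```text
time: 2.17
tool_pos: [0.4888, -0.0576, 0.1841]
tool_rot: [3.138, 0.003, 1.462]
contact_force: [0.1, 0.5, -0.3]
opening: 0.0551
```

```bash
python3 - <<'E'
from h import *
p=wrist();o,T=pose(); print(o["tool_pos"],np.degrees(o["tool_rot"]))
save(p,"w3.png",(200,130,310,250),5)
for q in ["link","link_pivot"]:
    print(q,[( np.round(d["location"],4),round(d["score"],2)) for d in tip_of(q,p)])
np.save("p3.npy",p,allow_pickle=True)
for n in ("scene","side"):
    s=read_camera(n); 
    for q in ["link","link_pivot"]:
        print(n,q,[( np.round(d["location"],4),round(d["score"],2)) for d in tip_of(q,s)])
    save(s,n+"3.png",(180,160,330,260),5)
E
```

```text
[ 0.48882535 -0.0576357   0.18413693] [1.79783715e+02 1.52066210e-01 8.37697292e+01]
link [(array([ 0.4833, -0.0566,  0.0045]), 0.86)]
link_pivot [(array([ 0.4867, -0.0379,  0.0133]), 0.59)]
scene link [(array([ 0.4873, -0.0547,  0.0017]), 0.7), (array([ 3.517e-01, -1.903e-01, -1.000e-04]), 0.59), (array([ 3.356e-01,  2.019e-01, -3.000e-04]), 0.43)]
scene link_pivot [(array([ 0.3492, -0.2167,  0.0127]), 0.75), (array([0.3559, 0.2168, 0.0145]), 0.55), (array([ 0.4841, -0.0331,  0.0173]), 0.53)]
side link [(array([ 7.236e-01, -7.660e-02,  5.000e-04]), 0.64), (array([ 0.4863, -0.0555,  0.0021]), 0.59), (array([ 0.3522, -0.1902,  0.0012]), 0.57), (array([0.3398, 0.2005, 0.0019]), 0.53)]
side link_pivot [(array([ 0.4854, -0.0333,  0.0198]), 0.78), (array([0.3594, 0.2147, 0.0125]), 0.58), (array([ 0.3498, -0.2173,  0.0156]), 0.53), (array([ 0.7194, -0.0781,  0.0008]), 0.46)]
```

View pics/w3.png

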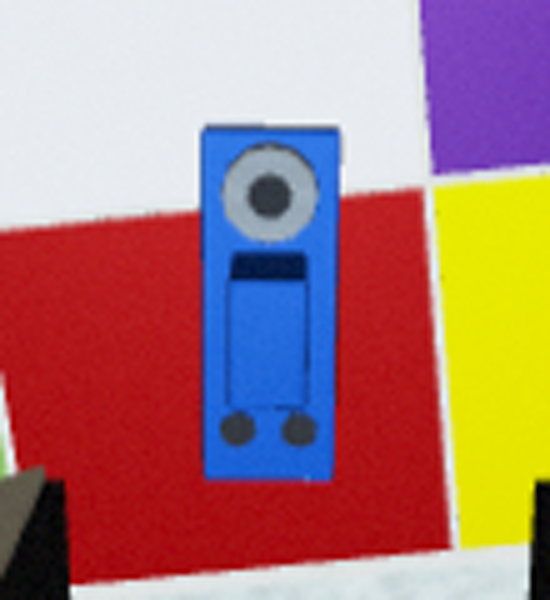

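```bash
python3 - <<'E'
from h import *
p=np.load("p3.npy",allow_pickle=True).item()
o,T=pose()
print(o["tool_pos"],np.degrees(o["tool_rot"]))
f=lambda L:(np.array(L)+.5)/5-.5+[200,130]
w=p2w(p,f([(203,127),(340,129),(332,480),(205,478)]),0.010)
cen=w.mean(0); a=(w[0]+w[1]-w[2]-w[3])/2; print(w.round(4),cen,np.linalg.norm(a),np.degrees(np.arctan2(a[1],a[0])))
print("pivot",p2w(p,f([(270,194)]),0.018),"lugtop",p2w(p,f([(230,279),(307,281),(305,408),(228,406)]),0.032).mean(0))
print((cen-T[:3,3])@T[:3,:3]*1000)
E
```

```text
[ 0.48835116 -0.05779972  0.18349584] [1.79886058e+02 1.40307392e-01 8.37221900e+01]
[[ 0.475  -0.0206  0.01  ]
 [ 0.5002 -0.0237  0.01  ]
 [ 0.4916 -0.0933  0.01  ]
 [ 0.4665 -0.0901  0.01  ]] [ 0.48335318 -0.05695467  0.01      ] 0.07008365171755578 83.00583641957158
pivot [[ 0.48622881 -0.0329652   0.018     ]] lugtop [ 0.48323408 -0.05717046  0.032     ]
[  0.71831752  -5.405421   173.48419191]
```

Emit:
{"api": "apply_moves", "payload": {"motion": [{"offset": [0.5, -5, 25], "rotation": [0, 0, 0.012]}, {"offset": [0, 0, 30], "rotation": [0, 0, 0]}, {"offset": [0, 0, 20], "rotation": [0, 0, 0]}, {"offset": [0, 0, 0], "rotation": [0, 0, 0]}, {"offset": [0, 0, 0], "rotation": [0, 0, 0]}]}}

```text
time: 3.03
tool_pos: [0.4851, -0.0575, 0.1079]
tool_rot: [3.134, 0.003, 1.449]
contact_force: [-0.4, 0.6, 0.4]
opening: 0.0549
```

```bash
cat > st.py <<'E'
import sys
from h import *
o,T=pose(); print(o["time"],o["tool_pos"].round(4),np.degrees(o["tool_rot"]).round(2),o["opening"].round(4) if hasattr(o["opening"],'round') else o["opening"],o["contact_force"].round(1),o["qpos"].round(2))
if len(sys.argv)>3:
    g=np.array([float(a) for a in sys.argv[1:4]])
    print("tool mm",((g-T[:3,3])@T[:3,:3]*1000).round(1))
if len(sys.argv)>4:
    G=Rn.from_euler('xyz',[np.pi,0,np.radians(float(sys.argv[4]))]).as_matrix()
    print("rotvec",Rn.from_matrix(T[:3,:3].T@G).as_rotvec().round(4))
E
python3 st.py 0.4833 -0.057 0.078 83
```

```text
3.0333 [ 0.4851 -0.0575  0.1079] [179.57   0.18  82.99] 0.05488509694332729 [-0.4  0.6  0.4] [-0.27  0.51  1.85 -0.    0.77 -0.15]
tool mm [ 0.4 -2.1 29.8]
rotvec [ 0.0076  0.0032 -0.0001]
```

Emit:
{"api": "apply_moves", "payload": {"motion": [{"offset": [0.4, -2, 10], "rotation": [0.007, 0.003, 0]}, {"offset": [0, 0, 10], "rotation": [0, 0, 0]}, {"offset": [0, 0, 7], "rotation": [0, 0, 0]}, {"offset": [0, 0, 0], "rotation": [0, 0, 0]}, {"offset": [0, 0, 0], "rotation": [0, 0, 0]}]}}

```text
time: 3.45
tool_pos: [0.485, -0.0574, 0.0814]
tool_rot: [3.137, 0.001, 1.449]
contact_force: [-0.4, -0.2, -0.0]
opening: 0.0549
```

```bash
python3 st.py 0.4833 -0.057 0.078 83
```

```text
3.45 [ 0.485  -0.0574  0.0814] [1.7971e+02 4.0000e-02 8.3000e+01] 0.05494370265762257 [-0.4 -0.2 -0. ] [-0.27  0.56  1.87  0.    0.71 -0.15]
tool mm [ 0.2 -1.7  3.4]
rotvec [ 0.005   0.0006 -0.    ]
```

Emit:
{"api": "apply_moves", "payload": {"motion": [{"offset": [0, -2, 2.5], "rotation": [0.005, 0, 0]}, {"offset": [0, 0, 0], "rotation": [0, 0, 0]}, {"offset": [0, 0, 0], "rotation": [0, 0, 0]}]}}

```text
time: 3.7
tool_pos: [0.4833, -0.0572, 0.0794]
tool_rot: [3.141, 0.001, 1.449]
contact_force: [0.0, -0.6, 0.5]
opening: 0.055
```

Emit:
{"api": "apply_moves", "payload": {"motion": [{"offset": [0, 0, 0], "rotation": [0, 0, 0]}, {"offset": [0, 0, 0], "rotation": [0, 0, 0]}, {"offset": [0, 0, 0], "rotation": [0, 0, 0]}, {"offset": [0, 0, 0], "rotation": [0, 0, 0]}, {"offset": [0, 0, 0], "rotation": [0, 0, 0]}, {"offset": [0, 0, 0], "rotation": [0, 0, 0]}, {"offset": [0, 0, 0], "rotation": [0, 0, 0]}, {"offset": [0, 0, 0], "rotation": [0, 0, 0]}, {"offset": [0, 0, 0], "rotation": [0, 0, 0]}, {"offset": [0, 0, 0], "rotation": [0, 0, 0]}], "grip": 1, "grip_force": 15}}

```text
time: 4.53
tool_pos: [0.4839, -0.0573, 0.0803]
tool_rot: [3.139, 0.001, 1.449]
contact_force: [0.2, 0.5, 0.6]
opening: 0.0138
```

```bash
python3 st.py 0.4833 -0.057 0.178 83
```

```text
4.5333 [ 0.4839 -0.0573  0.0803] [1.7983e+02 7.0000e-02 8.3010e+01] 0.013770677269511035 [0.2 0.5 0.6] [-0.27  0.56  1.87 -0.    0.7  -0.15]
tool mm [  0.1  -0.3 -97.7]
rotvec [0.003  0.0012 0.0001]
```

Emit:
{"api": "apply_moves", "payload": {"motion": [{"offset": [0, 0, -25], "rotation": [0, 0, 0]}, {"offset": [0, 0, -35], "rotation": [0, 0, 0]}, {"offset": [0, 0, -40], "rotation": [0, 0, 0]}, {"offset": [30, 0, -25], "rotation": [0, 0, 0]}, {"offset": [35, 0, -10], "rotation": [0, 0, 0]}, {"offset": [35, 0, 0], "rotation": [0, 0, 0]}, {"offset": [30, 0, 0], "rotation": [0, 0, 0]}, {"offset": [0, 0, 0], "rotation": [0, 0, 0]}, {"offset": [0, 0, 0], "rotation": [0, 0, 0]}, {"offset": [0, 0, 0], "rotation": [0, 0, 0]}]}}

```text
time: 5.37
tool_pos: [0.4997, 0.0764, 0.222]
tool_rot: [3.14, -0.002, 1.445]
contact_force: [-0.7, -1.1, -0.6]
opening: 0.0142
```

```bash
python3 st.py; python3 - <<'E'
from h import *
p=wrist(); save(p,"w4.png",None,1.5); np.save("p4.npy",p,allow_pickle=True)
for q in ["nest","link","mark","link_pivot"]:
    print(q,[( np.round(d["location"],4),round(d["score"],2)) for d in tip_of(q,p)])
E
```

```text
5.3667 [0.4997 0.0764 0.222 ] [ 1.7988e+02 -1.1000e-01  8.2810e+01] 0.014172668280304633 [-0.7 -1.1 -0.6] [-0.    0.38  1.68  0.    1.08  0.12]
nest [(array([ 0.5243,  0.2181, -0.0016]), 0.76), (array([0.7501, 0.0607, 0.0011]), 0.64), (array([ 7.18e-01, -7.98e-02, -5.00e-04]), 0.41)]
link [(array([0.3339, 0.204 , 0.0021]), 0.87), (array([0.4962, 0.0775, 0.1456]), 0.81), (array([0.5066, 0.1015, 0.1558]), 0.46)]
mark []
link_pivot [(array([0.5046, 0.1008, 0.1581]), 0.94), (array([0.3575, 0.2171, 0.0105]), 0.84)]
```

View pics/w4.png

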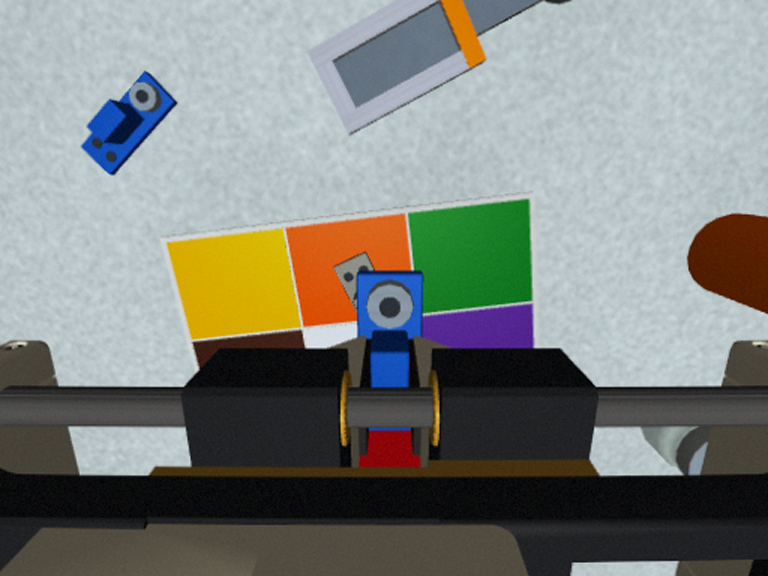

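Emit:
{"api": "apply_moves", "payload": {"motion": [{"offset": [30, -15, 0], "rotation": [0, 0, 0]}, {"offset": [35, -19, 0], "rotation": [0, 0, 0]}, {"offset": [30, -19, 0], "rotation": [0, 0, 0]}, {"offset": [0, 0, 0], "rotation": [0, 0, 0.12]}, {"offset": [0, 0, 0], "rotation": [0, 0, 0.12]}, {"offset": [0, 0, 0], "rotation": [0, 0, 0.12]}, {"offset": [0, 0, 0], "rotation": [0, 0, 0.12]}, {"offset": [0, 0, 0], "rotation": [0, 0, 0.12]}, {"offset": [0, 0, 0], "rotation": [0, 0, 0.12]}, {"offset": [0, 0, 0], "rotation": [0, 0, 0.12]}, {"offset": [0, 0, 0], "rotation": [0, 0, 0.12]}, {"offset": [0, 0, 0], "rotation": [0, 0, 0.1]}]}}

```text
time: 6.62
tool_pos: [0.4595, 0.1721, 0.2201]
tool_rot: [-3.141, 0.001, 0.327]
contact_force: [-0.3, 0.1, 0.4]
opening: 0.0137
```

Emit:
{"api": "apply_moves", "payload": {"motion": [{"offset": [0, 0, 0], "rotation": [0, 0, 0]}, {"offset": [0, 0, 0], "rotation": [0, 0, 0]}, {"offset": [0, 0, 0], "rotation": [0, 0, 0]}]}}

```text
time: 6.87
tool_pos: [0.4599, 0.1703, 0.2198]
tool_rot: [-3.142, 0.002, 0.326]
contact_force: [-1.3, 0.4, -1.2]
opening: 0.014
```

```bash
python3 st.py; python3 - <<'E'
from h import *
p=wrist(); save(p,"w5.png",None,1.5); np.save("p5.npy",p,allow_pickle=True)
for q in ["nest","link","mark","link_pivot"]:
    print(q,[( np.round(d["location"],4),round(d["score"],2)) for d in tip_of(q,p)])
E
python3 st.py
```

```text
6.8667 [0.4599 0.1703 0.2198] [-1.800e+02  9.000e-02  1.866e+01] 0.014049924743797576 [-1.3  0.4 -1.2] [ 0.2   0.35  1.72 -0.    1.06  1.44]
nest [(array([ 0.5239,  0.2196, -0.0006]), 0.85)]
link [(array([0.4589, 0.1721, 0.1418]), 0.85)]
mark []
link_pivot [(array([0.4813, 0.1781, 0.1531]), 0.56)]
7.1167 [0.4598 0.1707 0.2199] [-1.80e+02  8.00e-02  1.86e+01] 0.013981744193525178 [ 0.7  0.2 -1.3] [ 0.2   0.35  1.72 -0.    1.06  1.45]
```

View pics/w5.png

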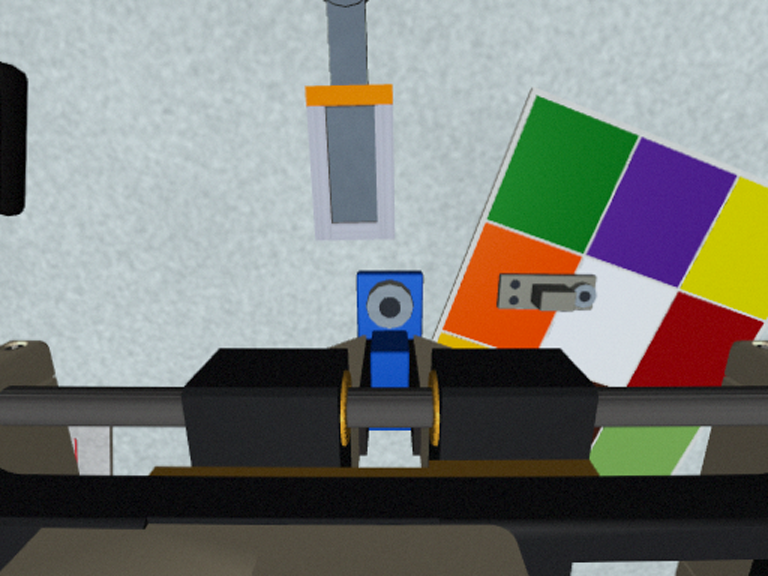

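```bash
python3 - <<'E'
from h import *
p=np.load("p5.npy",allow_pickle=True).item(); save(p,"w5c.png",(195,50,275,165),5)
E
```

```text
(no output)
```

View pics/w5c.png

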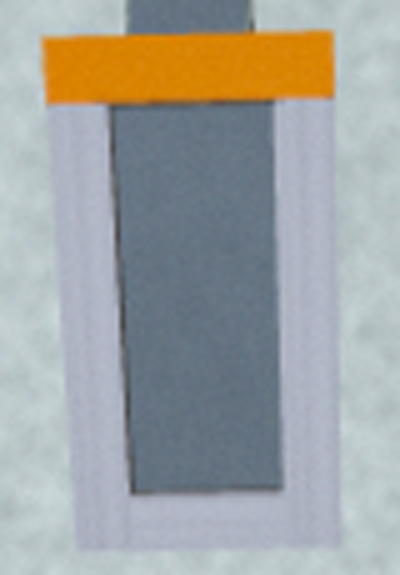

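```bash
python3 - <<'E'
from h import *
p=np.load("p5.npy",allow_pickle=True).item()
f=lambda L:(np.array(L)+.5)/5-.5+[195,50]
for z,L in ((.010,[(43,38),(333,32),(342,547),(76,549)]),(.010,[(108,103),(275,100),(283,490),(130,494)])):
    w=p2w(p,f(L),z); a=(w[0]+w[1]-w[2]-w[3])/2; b=(w[0]+w[3]-w[1]-w[2])/2
    print(w.mean(0),np.linalg.norm(a),np.linalg.norm(b),np.degrees(np.arctan2(a[1],a[0])),np.degrees(np.arctan2(-b[0],b[1])))
# held link pose in tool frame
f2=lambda L:(np.array(L)+.5)/1.5-.5
z=o=observe()["tool_pos"][2]-.0763
w=p2w(p,f2([(357,271),(422,271),]),z+.006); piv=p2w(p,f2([(390,306)]),z+.014)
o,T=pose(); print(((w-T[:3,3])@T[:3,:3]*1000).round(1),((piv-T[:3,3])@T[:3,:3]*1000).round(1))
E
```

```text
[0.52224898 0.21911674 0.01      ] 0.09982364299808852 0.056146319270979836 19.81105406681776 19.385153436257824
[0.52216881 0.21901073 0.01      ] 0.07602752585710874 0.03232869886047007 19.656553149152558 19.84622437578526
[[ 35.  -13.2  70.3]
 [ 35.1  12.1  70.3]] [[23.4 -0.4 62.3]]
```

```bash
python3 st.py .5224 .2185 .13 19.7
```

```text
7.1167 [0.4598 0.1707 0.2199] [-1.80e+02  8.00e-02  1.86e+01] 0.013981744193525178 [ 0.7  0.2 -1.3] [ 0.2   0.35  1.72 -0.    1.06  1.45]
tool mm [ 74.7 -25.3  89.8]
rotvec [-0.0001  0.0013 -0.0192]
```

Emit:
{"api": "apply_moves", "payload": {"motion": [{"offset": [20, -8, 15], "rotation": [0, 0, -0.019]}, {"offset": [28, -9, 25], "rotation": [0, 0, 0]}, {"offset": [20, -6, 25], "rotation": [0, 0, 0]}, {"offset": [5, -2, 15], "rotation": [0, 0, 0]}, {"offset": [0, 0, 0], "rotation": [0, 0, 0]}, {"offset": [0, 0, 0], "rotation": [0, 0, 0]}, {"offset": [0, 0, 0], "rotation": [0, 0, 0]}]}}

```text
time: 7.7
tool_pos: [0.5231, 0.2208, 0.1385]
tool_rot: [3.141, -0.003, 0.349]
contact_force: [-0.0, -0.2, -0.6]
opening: 0.0136
```

```bash
python3 st.py .5224 .2185 .10 19.7;python3 - <<'E'
from h import *
p=read_camera("scene"); save(p,"s6.png",(220,110,380,230),4)
E
```

```text
7.7 [0.5231 0.2208 0.1385] [ 1.7996e+02 -1.4000e-01  1.9990e+01] 0.013576582363814375 [-0.  -0.2 -0.6] [ 0.26  0.58  1.6  -0.    0.96  1.49]
tool mm [-1.5  1.9 38.5]
rotvec [ 0.0007 -0.0025  0.0051]
```

View pics/s6.png

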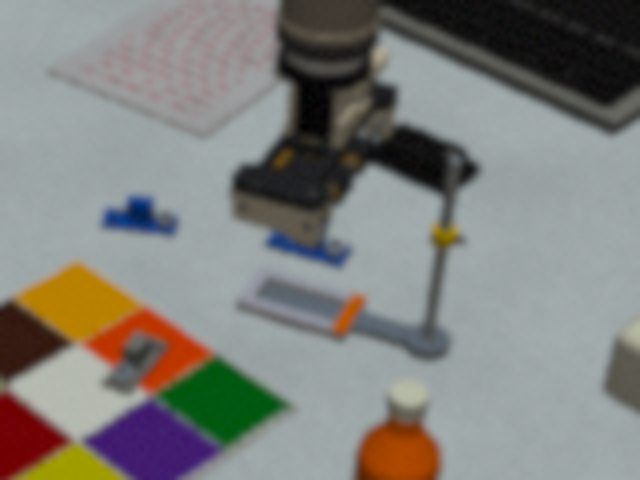

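Emit:
{"api": "apply_moves", "payload": {"motion": [{"offset": [-1.5, 2, 15], "rotation": [0, -0.002, 0.005]}, {"offset": [0, 0, 15], "rotation": [0, 0, 0]}, {"offset": [0, 0, 8], "rotation": [0, 0, 0]}, {"offset": [0, 0, 0], "rotation": [0, 0, 0]}, {"offset": [0, 0, 0], "rotation": [0, 0, 0]}, {"offset": [0, 0, 0], "rotation": [0, 0, 0]}]}}

```text
time: 8.25
tool_pos: [0.5241, 0.2175, 0.1079]
tool_rot: [3.14, -0.012, 0.343]
contact_force: [0.1, -0.7, -0.0]
opening: 0.0141
```

```bash
python3 st.py .5224 .2185 .0805 19.7;python3 - <<'E'
from h import *
p=wrist(); save(p,"w7.png",None,1.5);np.save("p7.npy",p,allow_pickle=True)
E
```

```text
8.25 [0.5241 0.2175 0.1079] [179.89  -0.71  19.65] 0.01410849590275721 [ 0.1 -0.7 -0. ] [ 0.26  0.62  1.63 -0.    0.88  1.49]
tool mm [-1.6 -1.6 27.4]
rotvec [ 0.0019 -0.0125 -0.0009]
```

View pics/w7.png

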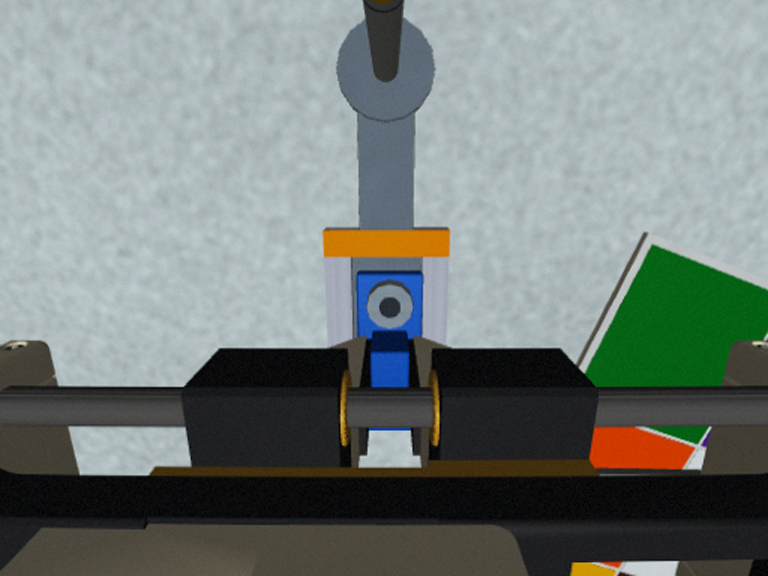

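```bash
python3 - <<'E'
from h import *
p=np.load("p7.npy",allow_pickle=True).item()
f2=lambda L:(np.array(L)+.5)/1.5-.5
w=p2w(p,f2([(324,229),(449.5,229),(325,257),(449.5,257)]),.01);print(w.round(4)); m=(w[0]+w[1])/2
u=np.array([np.cos(np.radians(19.7)),np.sin(np.radians(19.7)),0]); print("centre",m-.05*u)
print("foot",p2w(p,f2([(386,68)]),.01), np.array([.5222,.219,0])+.115*u)
b=w[0]-w[1];print(np.degrees(np.arctan2(-b[0],b[1])))
E
```

```text
[[0.56   0.262  0.01  ]
 [0.5787 0.2095 0.01  ]
 [0.5481 0.2578 0.01  ]
 [0.567  0.2049 0.01  ]]
centre [0.52230718 0.21890092 0.01      ]
foot [[0.63082543 0.25794283 0.01      ]] [0.63046911 0.25776595 0.        ]
19.64686562839736
```

Emit:
{"api": "apply_moves", "payload": {"motion": [{"offset": [-1.6, -1.6, 6], "rotation": [0.002, -0.0125, 0]}, {"offset": [0, 0, 6], "rotation": [0, 0, 0]}, {"offset": [0, 0, 0], "rotation": [0, 0, 0]}, {"offset": [0, 0, 0], "rotation": [0, 0, 0]}]}}

```text
time: 8.63
tool_pos: [0.523, 0.219, 0.097]
tool_rot: [3.142, -0.003, 0.343]
contact_force: [-0.1, 0.2, -0.1]
opening: 0.0137
```

```bash
python3 st.py .5224 .2185 .0805 19.7
```

```text
8.6333 [0.523 0.219 0.097] [ 1.800e+02 -1.600e-01  1.966e+01] 0.013732483094505626 [-0.1  0.2 -0.1] [0.26 0.64 1.63 0.   0.87 1.49]
tool mm [-0.8  0.2 16.5]
rotvec [ 0.0001 -0.0028 -0.0007]
```

Emit:
{"api": "apply_moves", "payload": {"motion": [{"offset": [-0.8, 0, 5], "rotation": [0, -0.003, 0]}, {"offset": [-0.3, 0, 5], "rotation": [0, 0, 0]}, {"offset": [0, 0, 2], "rotation": [0, 0, 0]}, {"offset": [0, 0, 0], "rotation": [0, 0, 0]}, {"offset": [0, 0, 0], "rotation": [0, 0, 0]}]}}

```text
time: 9.05
tool_pos: [0.5216, 0.2186, 0.0831]
tool_rot: [-3.142, 0.002, 0.343]
contact_force: [-0.3, -0.6, -0.7]
opening: 0.014
```

```bash
python3 st.py .5224 .2185 .0805 19.7
```

```text
9.05 [0.5216 0.2186 0.0831] [-1.800e+02  9.000e-02  1.967e+01] 0.01400962639535805 [-0.3 -0.6 -0.7] [ 0.26  0.66  1.64 -0.    0.84  1.49]
tool mm [0.7 0.3 2.6]
rotvec [-0.      0.0016 -0.0005]
```

Emit:
{"api": "apply_moves", "payload": {"motion": [{"offset": [0.3, 0, 2.2], "rotation": [0, 0, 0]}, {"offset": [0, 0, 0.5], "rotation": [0, 0, 0]}, {"offset": [0, 0, 0], "rotation": [0, 0, 0]}, {"offset": [0, 0, 0], "rotation": [0, 0, 0]}]}}

```text
time: 9.38
tool_pos: [0.522, 0.2187, 0.0804]
tool_rot: [-3.142, 0.001, 0.343]
contact_force: [-0.7, 0.4, -1.2]
opening: 0.0143
```

```bash
python3 st.py .5224 .2185 .0805 19.7
```

```text
9.3833 [0.522  0.2187 0.0804] [-1.800e+02  8.000e-02  1.967e+01] 0.014257076818071255 [-0.7  0.4 -1.2] [ 0.26  0.66  1.65 -0.    0.84  1.49]
tool mm [ 0.3  0.3 -0.1]
rotvec [-0.      0.0013 -0.0005]
```

Emit:
{"api": "apply_moves", "payload": {"motion": [{"offset": [0, 0, 0], "rotation": [0, 0, 0]}, {"offset": [0, 0, 0], "rotation": [0, 0, 0]}, {"offset": [0, 0, 0], "rotation": [0, 0, 0]}, {"offset": [0, 0, 0], "rotation": [0, 0, 0]}, {"offset": [0, 0, 0], "rotation": [0, 0, 0]}, {"offset": [0, 0, -20], "rotation": [0, 0, 0]}, {"offset": [0, 0, -30], "rotation": [0, 0, 0]}, {"offset": [0, 0, -35], "rotation": [0, 0, 0]}, {"offset": [0, 0, -30], "rotation": [0, 0, 0]}, {"offset": [0, 0, 0], "rotation": [0, 0, 0]}, {"offset": [0, 0, 0], "rotation": [0, 0, 0]}, {"offset": [0, 0, 0], "rotation": [0, 0, 0]}], "grip": 0.5}}

```text
time: 10.38
tool_pos: [0.5218, 0.2186, 0.1998]
tool_rot: [-3.141, 0.003, 0.343]
contact_force: [-0.3, -0.2, 0.9]
opening: 0.046
```

```bash
python3 st.py; python3 - <<'E'
from h import *
p=wrist(); save(p,"w8.png",None,1.5);np.save("p8.npy",p,allow_pickle=True)
print([( np.round(d["location"],4),round(d["score"],2)) for d in tip_of("link_pivot",p)])
for n in ["scene","side"]:
    s=read_camera(n)
    for q in ["loupe","lens","mark","link_pivot"]:
        print(n,q,[( np.round(d["location"],4),round(d["score"],2)) for d in tip_of(q,s)])
    print(n,"surf",[( np.round(d["location"],4),round(d["score"],2)) for d in search_frame("loupe",s)])
    np.save(n+"8.npy",s,allow_pickle=True)
    save(s,n+"8.png",None,1.5)
E
```

```text
10.3833 [0.5218 0.2186 0.1998] [-1.7999e+02  1.7000e-01  1.9660e+01] 0.04596663960769275 [-0.3 -0.2  0.9] [ 0.26  0.5   1.54 -0.    1.1   1.49]
[(array([0.5461, 0.2261, 0.0174]), 0.73), (array([0.3551, 0.2156, 0.0097]), 0.68)]
scene loupe [(array([ 0.5903, -0.2429, -0.0019]), 0.66)]
scene lens [(array([ 0.5866, -0.2424,  0.0054]), 0.56)]
scene mark [(array([0.6325, 0.2572, 0.117 ]), 0.45)]
scene link_pivot [(array([0.5436, 0.2246, 0.0168]), 0.57), (array([ 0.3494, -0.2167,  0.0145]), 0.49), (array([0.3584, 0.214 , 0.0102]), 0.45)]
scene surf [(array([ 0.5806, -0.2332,  0.0094]), 0.91)]
side loupe [(array([ 0.5883, -0.2437, -0.0007]), 0.86), (array([0.5187, 0.2218, 0.0058]), 0.64)]
side lens [(array([ 0.5825, -0.2442,  0.0044]), 0.88)]
side mark [(array([ 7.194e-01, -7.890e-02, -4.000e-04]), 0.29)]
side link_pivot [(array([ 0.351 , -0.2157,  0.0163]), 0.8), (array([0.3555, 0.2156, 0.0132]), 0.64), (array([0.5404, 0.2257, 0.0202]), 0.59)]
side surf [(array([ 0.5681, -0.2311,  0.0103]), 0.65)]
```

View pics/w8.png

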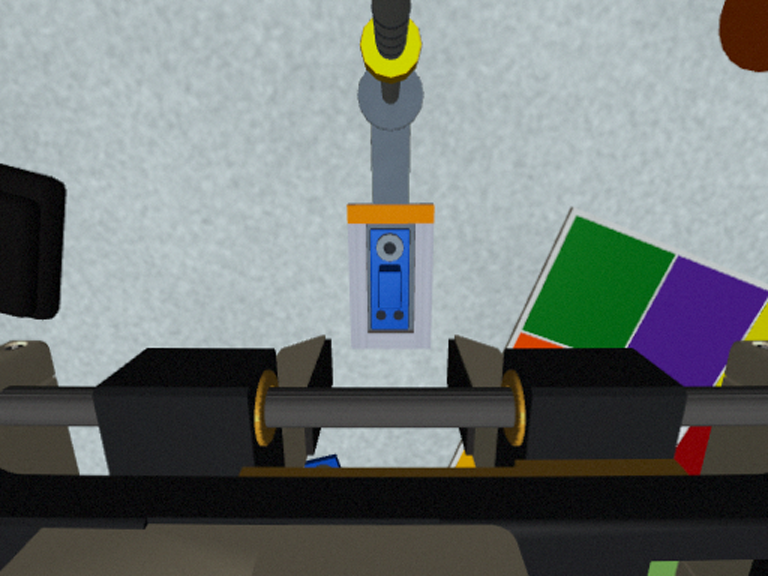

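View pics/scene8.png

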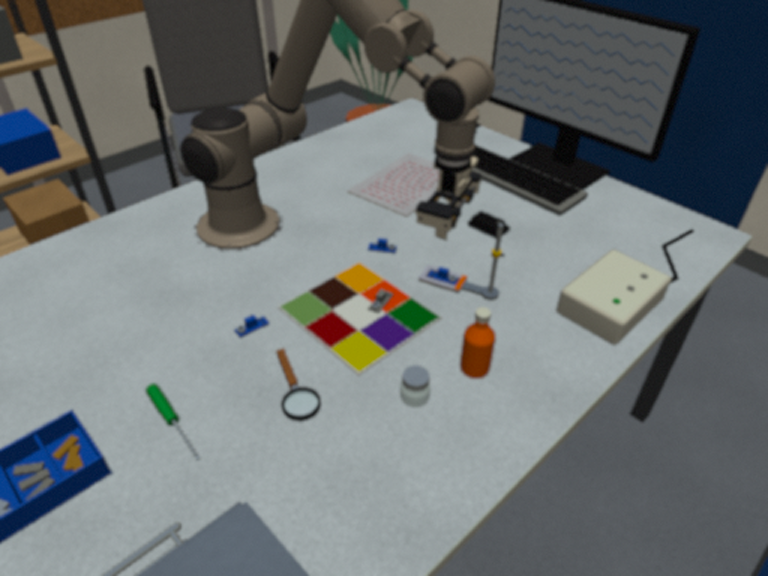

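View pics/side8.png

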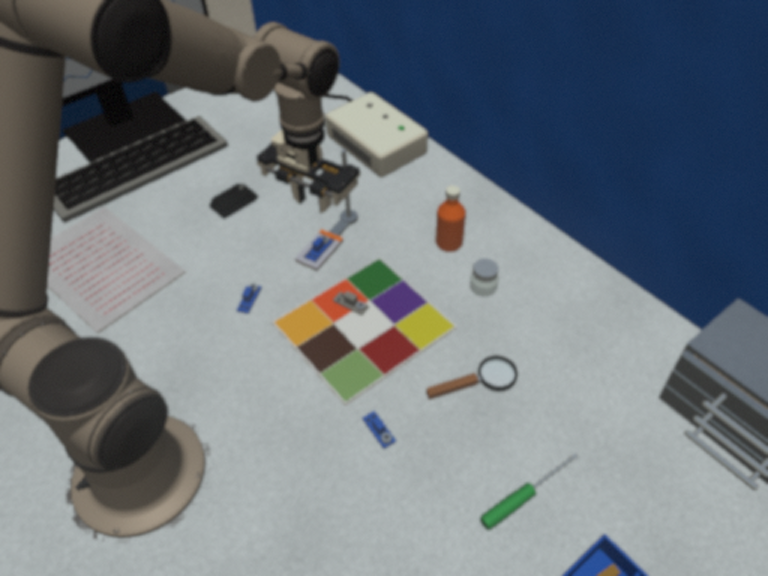

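```bash
python3 - <<'E'
from h import *
p8=np.load("p8.npy",allow_pickle=True).item(); s8=np.load("scene8.npy",allow_pickle=True).item()
save(p8,"w8c.png",(225,0,300,235),3.4)
a=read_camera("side"); 
from scipy.optimize import minimize_scalar
P=np.array([.6307,.2578])
def sil(p,h):
    th=np.linspace(0,2*np.pi,60); X=[[P[0]+.011*np.cos(t),P[1]+.011*np.sin(t),z] for t in th for z in(h-.006,h+.006)]
    hull=cv2.convexHull(w2p(p,X).astype(np.float32)); S=8
    m=np.zeros((384*2,512*2),np.uint8)
    return hull.reshape(-1,2)
s0=cv2.imread("pics/side0.png")[:,:,::-1]
for n,p,img in(("scene",s8,s8["img"]),("side",a,s0),("wrist",p8,p8["img"])):
    hsv=cv2.cvtColor(np.ascontiguousarray(img),cv2.COLOR_RGB2HSV); m=cv2.inRange(hsv,(22,130,70),(35,255,255))
    hu=sil(p,.118); x0,y0=hu.min(0)-30; x1,y1=hu.max(0)+30
    k=np.zeros_like(m); k[max(0,int(y0)):max(0,int(y1)),max(0,int(x0)):int(x1)]=1; m=m*k
    ys,xs=np.nonzero(m)
    if len(xs)==0: print(n,"none");continue
    print(n,len(xs),"yellow",xs.min(),xs.max(),ys.min(),ys.max(),xs.mean(),ys.mean())
    for h in(.11,.115,.12,.125,.13):
        hu=sil(p,h); print(h,hu.min(0).round(1),hu.max(0).round(1))
E
```

```text
scene 20 yellow 329 333 167 171 330.85 168.55
0.11 [326.9 166.3] [334.2 173.4]
0.115 [327.1 165. ] [334.5 172.1]
0.12 [327.3 163.8] [334.7 170.9]
0.125 [327.5 162.5] [334.9 169.6]
0.13 [327.6 161.2] [335.1 168.4]
side 13 yellow 228 231 117 120 229.46153846153845 118.61538461538461
0.11 [226.1 116.4] [233.3 123.9]
0.115 [226.  115.1] [233.2 122.7]
0.12 [225.9 113.9] [233.2 121.5]
0.125 [225.8 112.7] [233.1 120.3]
0.13 [225.7 111.4] [233. 119.]
wrist 908 yellow 240 280 12 55 259.97026431718064 36.00330396475771
0.11 [240.9  10.5] [280.6  58. ]
0.115 [240.3   7.4] [281.3  56.5]
0.12 [239.7   4. ] [282.   54.9]
0.125 [239.1   0.5] [282.7  53.3]
0.13 [238.4  -3.4] [283.5  51.5]
```

View pics/w8c.png

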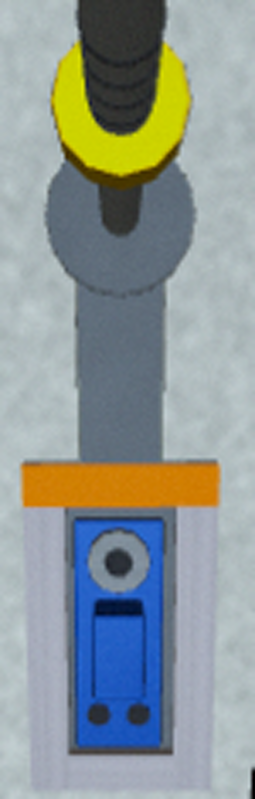

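```bash
python3 - <<'E'
from h import *
p8=np.load("p8.npy",allow_pickle=True).item()
f=lambda L:(np.array(L)+.5)/3.4-.5+[225,0]
print("pivot",p2w(p8,f([(119,562)]),.018), "ends",p2w(p8,f([(76,518),(161,518),(161,747),(77,749)]),.010).mean(0))
print("pred",.5222+.024*np.cos(.3438),.219+.024*np.sin(.3438))
s=np.load("side8.npy",allow_pickle=True).item(); c=np.load("scene8.npy",allow_pickle=True).item()
g=lambda L:(np.array(L)+.5)/1.5-.5
for n,p,L in(("side",s,[(497,372),(479,379)]),("scene",c,[(301,402),(296,387)])):
    w=p2w(p,g(L[:1]),.008); print(n,w)
w=p2w(s,g([(430,392)]),.012);print(w); w=p2w(c,g([(282,350)]),.012);print(w)
E
python3 st.py .53 -.16 .25 90
```

```text
pivot [[0.54377038 0.22723345 0.018     ]] ends [0.5211052  0.21919174 0.01      ]
pred 0.5447955346627416 0.22708961144337875
side [[ 0.58923146 -0.24396562  0.008     ]]
scene [[ 0.58731918 -0.24430814  0.008     ]]
[[ 0.46622007 -0.19907637  0.012     ]]
[[ 0.45930518 -0.1930102   0.012     ]]
11.1333 [0.5215 0.2185 0.1993] [-179.98    0.26   19.66] 0.045909477226869944 [-0.1 -0.2  0.3] [ 0.26  0.5   1.54 -0.    1.1   1.49]
tool mm [-119.6  359.3  -50.3]
rotvec [-0.0031  0.0038 -1.2276]
```

Emit:
{"api": "apply_moves", "payload": {"motion": [{"offset": [-10, 20, -10], "rotation": [0, 0, 0]}, {"offset": [-16, 31, -10], "rotation": [0, 0, 0]}, {"offset": [-17, 34, 0], "rotation": [0, 0, 0]}, {"offset": [-17, 34, 0], "rotation": [0, 0, 0]}, {"offset": [-17, 34, 0], "rotation": [0, 0, 0]}, {"offset": [-17, 34, 0], "rotation": [0, 0, 0]}, {"offset": [-17, 34, 0], "rotation": [0, 0, 0]}, {"offset": [-17, 34, 0], "rotation": [0, 0, 0]}, {"offset": [-17, 34, 0], "rotation": [0, 0, 0]}, {"offset": [-17, 34, 0], "rotation": [0, 0, 0]}, {"offset": [-17, 34, 0], "rotation": [0, 0, 0]}, {"offset": [-10, 20, 0], "rotation": [0, 0, 0]}], "grip": 0.4}}

```text
time: 12.13
tool_pos: [0.4702, -0.2132, 0.222]
tool_rot: [3.139, -0.002, 0.355]
contact_force: [1.0, 0.1, -0.4]
opening: 0.0549
```

Emit:
{"api": "apply_moves", "payload": {"motion": [{"offset": [0, 0, 0], "rotation": [0, 0, 0.12]}, {"offset": [0, 0, 0], "rotation": [0, 0, 0.12]}, {"offset": [0, 0, 0], "rotation": [0, 0, 0.12]}, {"offset": [0, 0, 0], "rotation": [0, 0, 0.12]}, {"offset": [0, 0, 0], "rotation": [0, 0, 0.12]}, {"offset": [0, 0, 0], "rotation": [0, 0, 0.12]}, {"offset": [0, 0, 0], "rotation": [0, 0, 0]}, {"offset": [0, 0, 0], "rotation": [0, 0, 0]}, {"offset": [0, 0, 0], "rotation": [0, 0, 0]}]}}

```text
time: 12.88
tool_pos: [0.4685, -0.2218, 0.2226]
tool_rot: [3.139, -0.006, -0.393]
contact_force: [0.3, 0.1, -0.1]
opening: 0.0551
```

```bash
python3 st.py .4666 -.1974 .22 -21; python3 - <<'E'
from h import *
p=wrist(); save(p,"w9.png",None,1.5);np.save("p9.npy",p,allow_pickle=True)
for q in ["loupe","lens"]:
    print(q,[( np.round(d["location"],4),round(d["score"],2)) for d in tip_of(q,p)])
E
```

```text
12.8833 [ 0.4685 -0.2218  0.2226] [179.84  -0.37 -22.5 ] 0.05511155545298584 [ 0.3  0.1 -0.1] [-0.59  0.39  1.65 -0.    1.09  1.37]
tool mm [-11.2 -21.9   2.4]
rotvec [ 0.0029 -0.0065 -0.0262]
loupe [(array([ 0.5853, -0.2469,  0.0011]), 0.85)]
lens [(array([ 0.5916, -0.2437,  0.0105]), 0.74)]
```

View pics/w9.png

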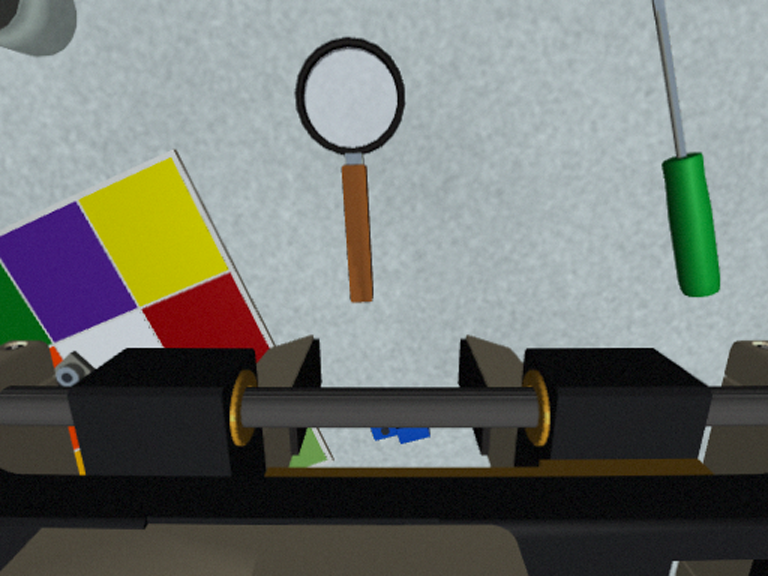

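```bash
python3 - <<'E'
from h import *
p=np.load("p9.npy",allow_pickle=True).item(); g=lambda L:(np.array(L)+.5)/1.5-.5
w=p2w(p,g([(343,166),(366.5,165),(373,300),(350,301)]),.020); print(w.round(4))
print("width",np.linalg.norm(w[0]-w[1]),np.linalg.norm(w[2]-w[3]),"len",np.linalg.norm(w[0]-w[3]))
a=(w[0]+w[1]-w[2]-w[3])/2; yaw=np.arctan2(a[1],a[0]); u=np.array([np.cos(yaw),np.sin(yaw),0]); print(np.degrees(yaw))
hsv=cv2.cvtColor(p["img"],cv2.COLOR_RGB2HSV); m=(hsv[:,:,2]<60).astype(np.uint8); m[105:]=0; m[:20]=0;m[:,:180]=0;m[:,290:]=0
c=max(cv2.findContours(m,cv2.RETR_EXTERNAL,cv2.CHAIN_APPROX_NONE)[0],key=cv2.contourArea)
e=cv2.fitEllipse(c);print(e); L=p2w(p,[e[0]],.008); print("lens",L)
print("handle-front based lens",(w[0]+w[1])/2+.042*u,(w[2]+w[3])/2+.137*u)
E
```

```text
[[ 0.5499 -0.2224  0.02  ]
 [ 0.5446 -0.2369  0.02  ]
 [ 0.4575 -0.2045  0.02  ]
 [ 0.4631 -0.1891  0.02  ]]
width 0.015505984724718357 0.01647493090557173 len 0.09296595008697303
-20.712166436051465
((233.09194946289062, 63.75130844116211), (71.23755645751953, 76.73221588134766), 170.94491577148438)
lens [[ 0.58952122 -0.24370397  0.008     ]]
handle-front based lens [ 0.58653562 -0.24451685  0.02      ] [ 0.58847712 -0.24525095  0.02      ]
```

```bash
python3 st.py .5218 -.2197 .12 -20.7
```

```text
13.0333 [ 0.4685 -0.2218  0.2225] [179.84  -0.37 -22.58] 0.055091113285060195 [ 1.5 -1.1  1. ] [-0.59  0.39  1.65 -0.    1.09  1.38]
tool mm [ 47.7 -22.7 102.8]
rotvec [ 0.0029 -0.0064 -0.0328]
```

Emit:
{"api": "apply_moves", "payload": {"motion": [{"offset": [16, -8, 20], "rotation": [0.003, -0.006, -0.033]}, {"offset": [16, -8, 25], "rotation": [0, 0, 0]}, {"offset": [14, -6, 25], "rotation": [0, 0, 0]}, {"offset": [0, 0, 25], "rotation": [0, 0, 0]}, {"offset": [0, 0, 0], "rotation": [0, 0, 0]}, {"offset": [0, 0, 0], "rotation": [0, 0, 0]}, {"offset": [0, 0, 0], "rotation": [0, 0, 0]}]}}

```text
time: 13.62
tool_pos: [0.523, -0.2187, 0.127]
tool_rot: [3.14, -0.005, -0.351]
contact_force: [-0.0, -0.5, 0.5]
opening: 0.0553
```

```bash
python3 st.py .5218 -.2197 .071 -20.7
```

```text
13.6167 [ 0.523  -0.2187  0.127 ] [179.93  -0.31 -20.12] 0.05529289915178844 [-0.  -0.5  0.5] [-0.53  0.59  1.62 -0.    0.93  1.39]
tool mm [-1.1  1.3 56. ]
rotvec [ 0.0012 -0.0055  0.0101]
```

Emit:
{"api": "apply_moves", "payload": {"motion": [{"offset": [-1, 1.3, 15], "rotation": [0, -0.005, 0.01]}, {"offset": [0, 0, 15], "rotation": [0, 0, 0]}, {"offset": [0, 0, 12], "rotation": [0, 0, 0]}, {"offset": [0, 0, 5], "rotation": [0, 0, 0]}, {"offset": [0, 0, 0], "rotation": [0, 0, 0]}, {"offset": [0, 0, 0], "rotation": [0, 0, 0]}]}}

```text
time: 14.12
tool_pos: [0.5243, -0.2224, 0.0874]
tool_rot: [3.138, -0.014, -0.361]
contact_force: [0.1, 0.1, 0.5]
opening: 0.0556
```

```bash
python3 st.py .5218 -.2197 .071 -20.7; python3 - <<'E'
from h import *
p=wrist(); save(p,"w10.png",None,1.5);np.save("p10.npy",p,allow_pickle=True)
E
```

```text
14.1167 [ 0.5243 -0.2224  0.0874] [179.79  -0.79 -20.67] 0.055569108781240543 [0.1 0.1 0.5] [-0.54  0.65  1.64 -0.    0.83  1.4 ]
tool mm [-3.5 -1.6 16.4]
rotvec [ 0.0036 -0.0138  0.0004]
```

View pics/w10.png

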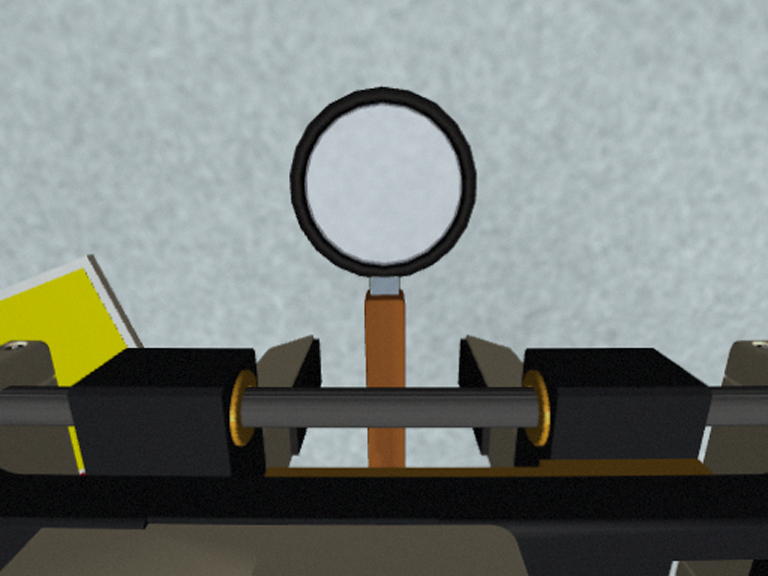

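Emit:
{"api": "apply_moves", "payload": {"motion": [{"offset": [-3.5, -1.6, 5], "rotation": [0.003, -0.014, 0]}, {"offset": [0, 0, 5], "rotation": [0, 0, 0]}, {"offset": [0, 0, 2], "rotation": [0, 0, 0]}, {"offset": [0, 0, 0], "rotation": [0, 0, 0]}, {"offset": [0, 0, 0], "rotation": [0, 0, 0]}]}}

```text
time: 14.58
tool_pos: [0.5223, -0.2199, 0.0765]
tool_rot: [3.141, -0.002, -0.361]
contact_force: [0.0, 0.0, -0.2]
opening: 0.0553
```

```bash
python3 st.py .5218 -.2197 .071 -20.7
```

```text
14.5833 [ 0.5223 -0.2199  0.0765] [ 1.7995e+02 -1.2000e-01 -2.0660e+01] 0.055251249716157316 [ 0.   0.  -0.2] [-0.53  0.67  1.65 -0.    0.82  1.4 ]
tool mm [-0.6  0.   5.5]
rotvec [ 0.0009 -0.002   0.0006]
```

Emit:
{"api": "apply_moves", "payload": {"motion": [{"offset": [-0.5, 0, 3], "rotation": [0, -0.002, 0]}, {"offset": [0, 0, 2], "rotation": [0, 0, 0]}, {"offset": [0, 0, 0], "rotation": [0, 0, 0]}, {"offset": [0, 0, 0], "rotation": [0, 0, 0]}]}}

```text
time: 14.92
tool_pos: [0.5219, -0.2197, 0.0709]
tool_rot: [3.141, 0.0, -0.361]
contact_force: [-0.5, -0.4, 0.5]
opening: 0.0551
```

```bash
python3 st.py .5218 -.2197 .071 -20.7
```

```text
14.9167 [ 0.5219 -0.2197  0.0709] [ 1.7994e+02  1.0000e-02 -2.0660e+01] 0.05507615282532636 [-0.5 -0.4  0.5] [-0.53  0.68  1.65 -0.    0.81  1.4 ]
tool mm [-0.1  0.  -0.1]
rotvec [0.001  0.0001 0.0007]
```

Dead on. Closing firmly, since the loupe must not sag.

Emit:
{"api": "apply_moves", "payload": {"motion": [{"offset": [0, 0, 0], "rotation": [0, 0, 0]}, {"offset": [0, 0, 0], "rotation": [0, 0, 0]}, {"offset": [0, 0, 0], "rotation": [0, 0, 0]}, {"offset": [0, 0, 0], "rotation": [0, 0, 0]}, {"offset": [0, 0, 0], "rotation": [0, 0, 0]}, {"offset": [0, 0, 0], "rotation": [0, 0, 0]}, {"offset": [0, 0, 0], "rotation": [0, 0, 0]}, {"offset": [0, 0, 0], "rotation": [0, 0, 0]}, {"offset": [0, 0, 0], "rotation": [0, 0, 0]}, {"offset": [0, 0, 0], "rotation": [0, 0, 0]}], "grip": 1, "grip_force": 35}}

```text
time: 15.75
tool_pos: [0.5221, -0.2198, 0.0712]
tool_rot: [3.141, -0.0, -0.361]
contact_force: [0.2, -0.4, -0.1]
opening: 0.0157
```

```bash
python3 st.py .5218 -.2197 .071 -20.7; python3 - <<'E'
from h import *
p=wrist(); save(p,"w11.png",None,1.5);np.save("p11.npy",p,allow_pickle=True)
E
```

```text
15.75 [ 0.5221 -0.2198  0.0712] [ 1.7994e+02 -3.0000e-02 -2.0660e+01] 0.015682011976167275 [ 0.2 -0.4 -0.1] [-0.53  0.68  1.65 -0.    0.81  1.4 ]
tool mm [-0.3 -0.   0.2]
rotvec [ 0.0011 -0.0005  0.0007]
```

View pics/w11.png

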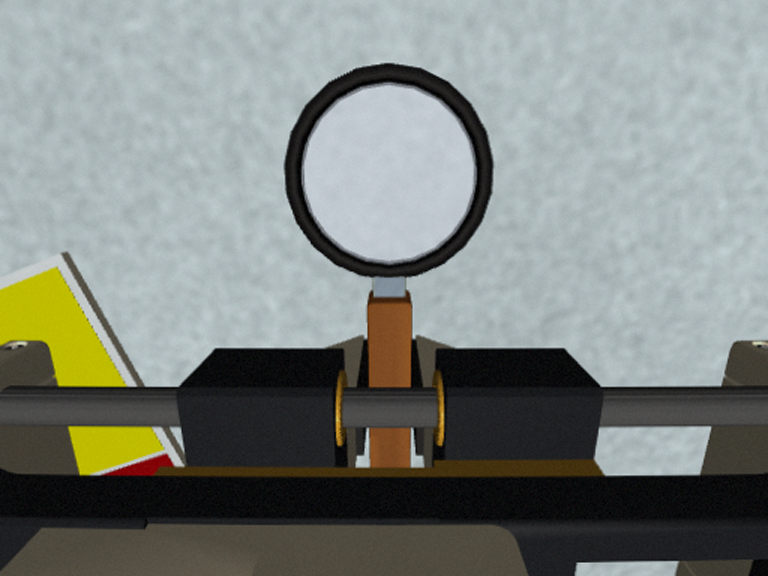

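```bash
cat > ring.py <<'E'
from h import *
def ring(p,T,H=.0592):
    "lens centre in tool frame (mm): fit outer ring contour; H: tool z of ring top; model-fit"
    g=cv2.cvtColor(p["img"],cv2.COLOR_RGB2GRAY); m=(g<70).astype(np.uint8); m[:20]=0; m[190:]=0; m[:,:180]=0; m[:,335:]=0
    cs=cv2.findContours(m,cv2.RETR_CCOMP,cv2.CHAIN_APPROX_NONE); 
    c=max(cs[0],key=cv2.contourArea)
    e=cv2.fitEllipse(c)
    return e,c
def model(p,W,c):
    "fit x,y (tool) so projected silhouette ellipse of cylinder matches"
    pass
E
python3 - <<'E'
from ring import *
from scipy.optimize import least_squares
p=np.load("p11.npy",allow_pickle=True).item(); o,T=pose()
e,c=ring(p,T); print(e)
th=np.linspace(0,2*np.pi,180)
def sil(x,y,r,z0,z1):
    X=[[x+r*np.cos(t),y+r*np.sin(t),z] for t in th for z in(z0,z1)]
    return cv2.fitEllipse(cv2.convexHull(w2p(p,X).astype(np.float32)))
f=lambda v:np.r_[np.array(sil(v[0],v[1],v[2],0,.012)[0])-e[0],sum(sil(v[0],v[1],v[2],0,.012)[1])-sum(e[1])]
r=least_squares(f,[.588,-.244,.036],diff_step=1e-4); print(r.x,r.fun)
X=np.r_[r.x[:2],.006]; print("tool",(X-T[:3,3])@T[:3,:3]*1000)
E
```

```text
((258.7791442871094, 113.70811462402344), (137.53985595703125, 141.94369506835938), 0.6150351166725159)
[ 0.58793871 -0.24358068  0.03525778] [0. 0. 0.]
tool [69.98654322 -1.05835626 65.21967851]
```

Emit:
{"api": "apply_moves", "payload": {"motion": [{"offset": [0, 0, -10], "rotation": [0, 0, 0]}, {"offset": [0, 0, -25], "rotation": [0, 0, 0]}, {"offset": [0, 0, -35], "rotation": [0, 0, 0]}, {"offset": [0, 0, -35], "rotation": [0, 0, 0]}, {"offset": [0, 0, -20], "rotation": [0, 0, 0]}, {"offset": [0, 0, 0], "rotation": [0, 0, 0]}, {"offset": [0, 0, 0], "rotation": [0, 0, 0]}, {"offset": [0, 0, 0], "rotation": [0, 0, 0]}]}}

```text
time: 16.47
tool_pos: [0.5208, -0.219, 0.2038]
tool_rot: [3.141, 0.003, -0.361]
contact_force: [-0.2, -0.1, -1.8]
opening: 0.0161
```

```bash
python3 st.py .4784 .2028 .2 -20.7; python3 - <<'E'
from h import *
p=wrist(); save(p,"w12.png",None,1.5);np.save("p12.npy",p,allow_pickle=True)
s=read_camera("side"); save(s,"side12.png",(240,120,420,280),4)
E
```

```text
16.4667 [ 0.5208 -0.219   0.2038] [ 1.7997e+02  1.6000e-01 -2.0660e+01] 0.01613645956757746 [-0.2 -0.1 -1.8] [-0.53  0.5   1.54 -0.    1.11  1.4 ]
tool mm [-188.5 -379.6    4.1]
rotvec [0.0005 0.0028 0.0007]
```

View pics/side12.png

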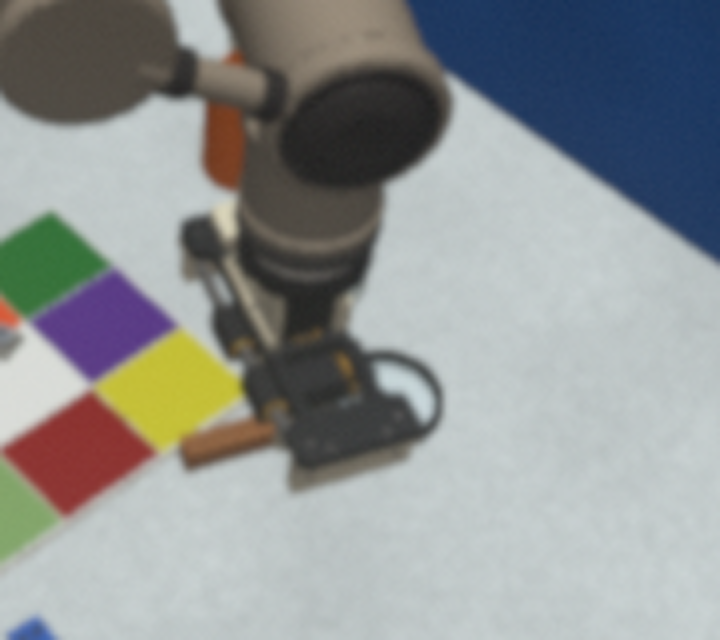

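View pics/w12.png

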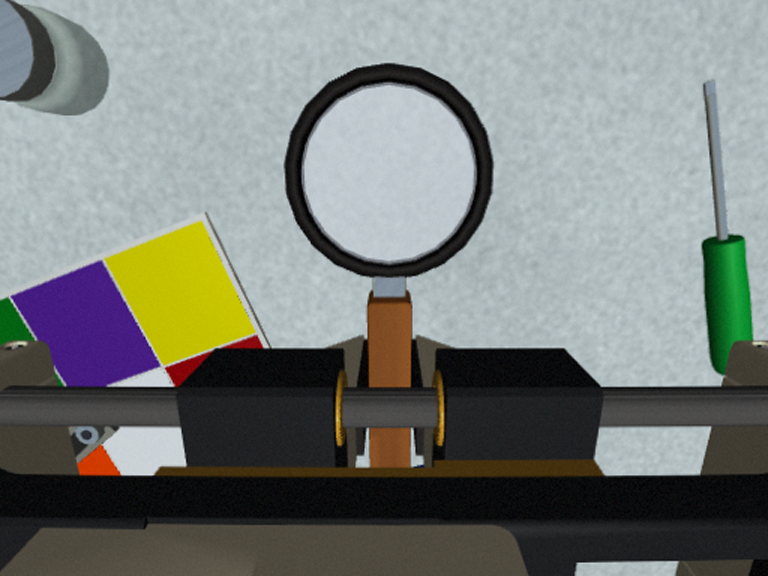

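The wrist view is the same as before the lift: ring at (389,170), no sag. Now I carry it over.

Emit:
{"api": "apply_moves", "payload": {"motion": [{"offset": [-8, -16, -5], "rotation": [0, 0, 0]}, {"offset": [-14, -28, 0], "rotation": [0, 0, 0]}, {"offset": [-16, -33, 0], "rotation": [0, 0, 0]}, {"offset": [-17, -34, 0], "rotation": [0, 0, 0]}, {"offset": [-17, -34, 0], "rotation": [0, 0, 0]}, {"offset": [-17, -34, 0], "rotation": [0, 0, 0]}, {"offset": [-17, -34, 0], "rotation": [0, 0, 0]}, {"offset": [-17, -34, 0], "rotation": [0, 0, 0]}, {"offset": [-17, -34, 0], "rotation": [0, 0, 0]}, {"offset": [-17, -34, 0], "rotation": [0, 0, 0]}, {"offset": [-12, -24, 0], "rotation": [0, 0, 0]}, {"offset": [0, 0, 0], "rotation": [0, 0, 0]}]}}

```text
time: 17.57
tool_pos: [0.4737, 0.1722, 0.1924]
tool_rot: [3.134, 0.036, -0.37]
contact_force: [0.1, -0.1, -0.9]
opening: 0.0158
```

Emit:
{"api": "apply_moves", "payload": {"motion": [{"offset": [0, 0, 0], "rotation": [0, 0, -0.1]}, {"offset": [0, 0, 0], "rotation": [0, 0, -0.12]}, {"offset": [0, 0, 0], "rotation": [0, 0, -0.12]}, {"offset": [0, 0, 0], "rotation": [0, 0, -0.12]}, {"offset": [0, 0, 0], "rotation": [0, 0, -0.12]}, {"offset": [0, 0, 0], "rotation": [0, 0, -0.1]}, {"offset": [0, 0, 0], "rotation": [0, 0, 0]}, {"offset": [0, 0, 0], "rotation": [0, 0, 0]}, {"offset": [0, 0, 0], "rotation": [0, 0, 0]}]}}

```text
time: 18.32
tool_pos: [0.4687, 0.1699, 0.1813]
tool_rot: [-3.123, 0.056, 0.338]
contact_force: [-0.8, -0.0, -1.8]
opening: 0.0158
```

```bash
python3 st.py .4784 .2028 .181 19.7; python3 - <<'E'
from h import *
p=wrist(); save(p,"w13.png",None,1.5);np.save("p13.npy",p,allow_pickle=True)
E
```

```text
18.3167 [0.4687 0.1699 0.1813] [-178.92    3.21   19.36] 0.015756580625571854 [-0.8 -0.  -1.8] [0.19 0.44 1.71 0.01 1.05 1.42]
tool mm [ 20.1 -27.8  -0.3]
rotvec [-0.019   0.056  -0.0064]
```

View pics/w13.png

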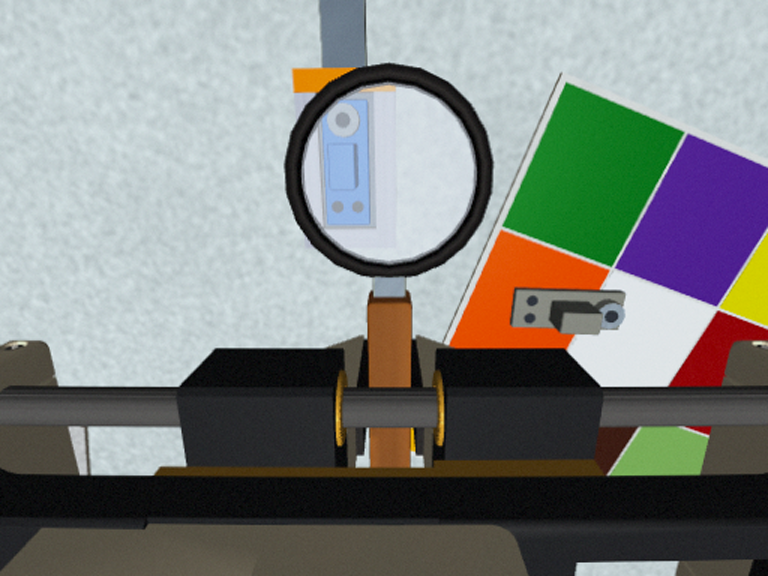

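Emit:
{"api": "apply_moves", "payload": {"motion": [{"offset": [5, -7, 0], "rotation": [-0.019, 0.056, -0.006]}, {"offset": [5, -7, 0], "rotation": [0, 0, 0]}, {"offset": [5, -7, 0], "rotation": [0, 0, 0]}, {"offset": [3, -5, 0], "rotation": [0, 0, 0]}, {"offset": [0, 0, 0], "rotation": [0, 0, 0]}, {"offset": [0, 0, 0], "rotation": [0, 0, 0]}]}}

```text
time: 18.87
tool_pos: [0.4779, 0.2021, 0.1806]
tool_rot: [-3.141, 0.003, 0.336]
contact_force: [-0.0, -0.8, -1.2]
opening: 0.0156
```

```bash
python3 st.py .4784 .2028 .181 19.7
```

```text
18.8667 [0.4779 0.2021 0.1806] [-1.7998e+02  1.7000e-01  1.9230e+01] 0.015612246671844934 [-0.  -0.8 -1.2] [0.25 0.45 1.69 0.   1.   1.49]
tool mm [ 0.7 -0.5 -0.4]
rotvec [-0.0004  0.003  -0.0082]
```

Very close. Fine correction, then verify with all cameras.

Emit:
{"api": "apply_moves", "payload": {"motion": [{"offset": [0.7, -0.5, -0.3], "rotation": [0, 0.003, -0.008]}, {"offset": [0, 0, 0], "rotation": [0, 0, 0]}, {"offset": [0, 0, 0], "rotation": [0, 0, 0]}, {"offset": [0, 0, 0], "rotation": [0, 0, 0]}]}}

```text
time: 19.2
tool_pos: [0.4786, 0.2026, 0.1807]
tool_rot: [-3.141, 0.001, 0.344]
contact_force: [-0.2, -0.0, -0.8]
opening: 0.0159
```

```bash
python3 st.py .4784 .2028 .181 19.7; python3 - <<'E'
from h import *
p=wrist(); save(p,"w14.png",None,1.5);np.save("p14.npy",p,allow_pickle=True)
for n in ["scene","side"]:
    s=read_camera(n); np.save(n+"14.npy",s,allow_pickle=True)
    for q in ["lens","mark","link_pivot"]:
        print(n,q,[( np.round(d["location"],4),round(d["score"],2)) for d in tip_of(q,s)])
    if n=="scene": save(s,"scene14.png",(260,130,360,220),7)
    else: save(s,"side14.png",(180,80,280,180),6)
E
python3 st.py
```

```text
19.2 [0.4786 0.2026 0.1807] [-1.7997e+02  7.0000e-02  1.9720e+01] 0.015908706089237355 [-0.2 -0.  -0.8] [0.25 0.45 1.69 0.   1.   1.48]
tool mm [-0.1 -0.2 -0.3]
rotvec [-0.0005  0.0012  0.0004]
scene lens [(array([0.5475, 0.2292, 0.1117]), 0.58)]
scene mark [(array([0.6324, 0.2577, 0.1184]), 0.58)]
scene link_pivot [(array([0.5402, 0.2241, 0.0168]), 0.68), (array([0.352 , 0.2169, 0.0128]), 0.6), (array([ 0.3492, -0.2151,  0.0143]), 0.56)]
side lens [(array([0.5206, 0.2204, 0.0041]), 0.54)]
side mark [(array([0.5278, 0.2184, 0.0027]), 0.6), (array([0.6316, 0.2572, 0.1187]), 0.46)]
side link_pivot [(array([ 0.3513, -0.2163,  0.0119]), 0.75), (array([0.544 , 0.226 , 0.0193]), 0.69), (array([0.357 , 0.2141, 0.012 ]), 0.5)]
19.65 [0.4786 0.2028 0.1807] [-1.7997e+02  6.0000e-02  1.9730e+01] 0.01582234054834816 [ 0.3  0.4 -0.8] [0.25 0.45 1.69 0.   1.   1.48]
```

View pics/w14.png

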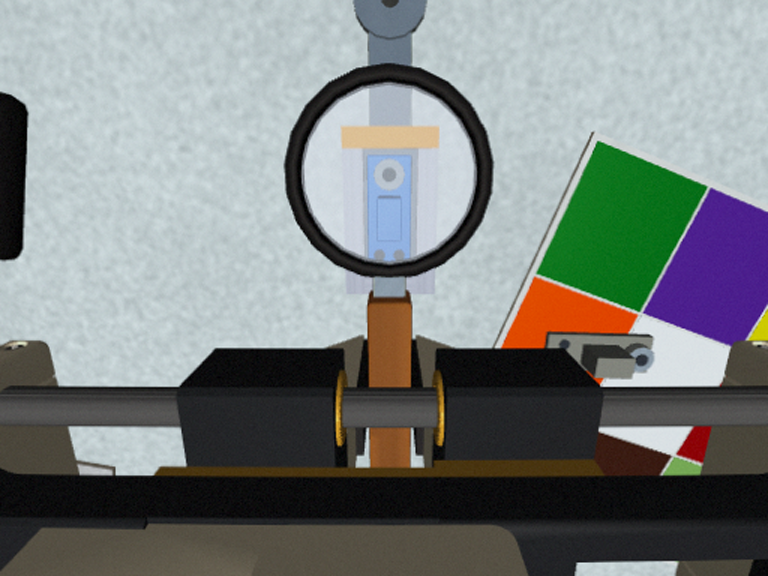

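View pics/scene14.png

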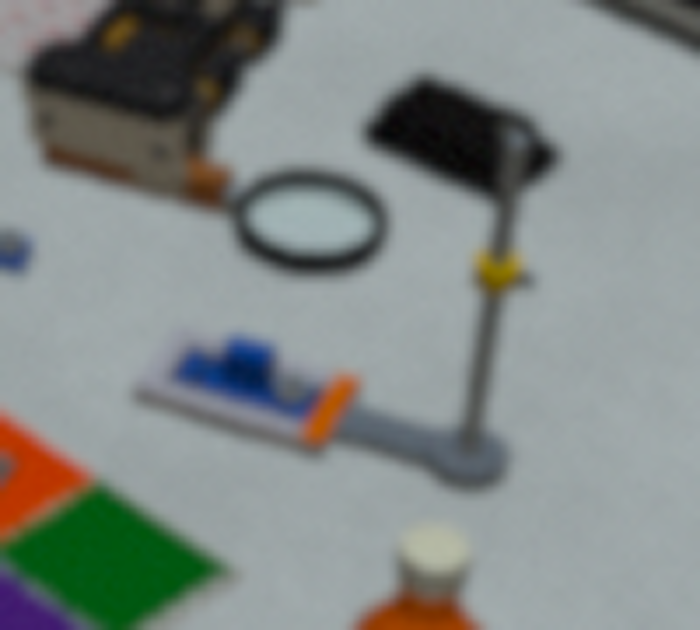

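View pics/side14.png

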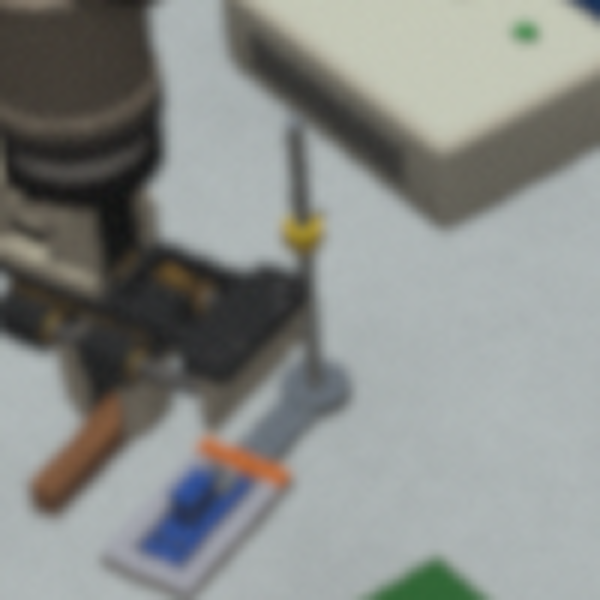

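```bash
python3 - <<'E'
from h import *
p=np.load("p14.npy",allow_pickle=True).item();c=np.load("scene14.npy",allow_pickle=True).item();s=np.load("side14.npy",allow_pickle=True).item()
print("pivot",p2w(p,(np.array([(389,175)])+.5)/1.5-.5,.018))
o,T=pose(); L=T[:3,:3]@[.070,-.0008,.0652]+T[:3,3]; print("lens",L)
print("scene lens proj",w2p(c,L),"meas",np.array([311,221])/7+[260,130]-.43)
for h in(.112,.116,.12): print(h,w2p(c,[.6307,.2578,h]),w2p(s,[.6307,.2578,h]))
print("foot top scene",w2p(c,[.6307,.2578,.01]),"post top",w2p(c,[.6307,.2578,.19]),w2p(s,[.6307,.2578,.01]),w2p(s,[.6307,.2578,.19]))
for im,n,o2 in((c,"scene",0),(s,"side",0)):
    hsv=cv2.cvtColor(im["img"],cv2.COLOR_RGB2HSV); m=cv2.inRange(hsv,(20,110,60),(35,255,255)); q=w2p(im,[.6307,.2578,.116])[0].astype(int)
    k=np.zeros_like(m);k[q[1]-8:q[1]+9,q[0]-8:q[0]+9]=1
    sat=(hsv[:,:,1].astype(float)-60).clip(0)*k*(m>0); ys,xs=np.nonzero(sat); w=sat[ys,xs]
    print(n,(xs*w).sum()/w.sum(),(ys*w).sum()/w.sum(),len(xs))
E
```

```text
pivot [[0.54350176 0.22726075 0.018     ]]
lens [0.54411335 0.22719055 0.11545265]
scene lens proj [[304.02062676 160.85690209]] meas [303.99857143 161.14142857]
0.112 [[330.63129509 169.32761146]] [[229.69817866 119.64777177]]
0.116 [[330.78992634 168.32637264]] [[229.61937969 118.67161063]]
0.12 [[330.94918057 167.32101041]] [[229.54024876 117.6913767 ]]
foot top scene [[326.78648499 193.53722345]] post top [[333.84071233 149.03343478]] [[231.60160837 143.23942356]] [[228.09939419  99.84972509]]
scene 330.5776397515528 168.50900621118012 25
side 230.0498374864572 118.62026002166847 20
```

Emit:
{"api": "apply_moves", "payload": {"motion": [{"offset": [-0.2, 0, -0.3], "rotation": [0, 0, 0]}, {"offset": [0, 0, 0], "rotation": [0, 0, 0]}, {"offset": [0, 0, 0], "rotation": [0, 0, 0]}, {"offset": [0, 0, 0], "rotation": [0, 0, 0]}, {"offset": [0, 0, 0], "rotation": [0, 0, 0]}, {"offset": [0, 0, 0], "rotation": [0, 0, 0]}]}}

```text
time: 20.15
tool_pos: [0.4783, 0.2028, 0.1811]
tool_rot: [-3.141, 0.001, 0.344]
contact_force: [0.7, 0.6, -0.1]
opening: 0.0157
```

```bash
python3 - <<'E'
from h import *
for i in range(2):
    o,T=pose(); print(o["time"],(T[:3,:3]@[.070,-.0008,.0652]+T[:3,3]).round(4),np.degrees(o["tool_rot"]).round(2),o["qvel"].round(3),o["opening"])
    read_camera("wrist")
print(hand_in())
E
```

```text
20.15 [0.5439 0.2272 0.1158] [-1.7997e+02  6.0000e-02  1.9740e+01] [ 0.001  0.    -0.     0.    -0.001 -0.001] 0.015688806136163223
20.2 [0.5439 0.2272 0.1158] [-1.7997e+02  6.0000e-02  1.9740e+01] [ 0.     0.002  0.001 -0.    -0.001 -0.003] 0.01563186692848862
the job is handed in; nothing more can be done
None
```

The blue link from the board, the farthest of the three blue ones, is lying flat in the nest compartment with its pivot at the post end, and I let go of it. The loupe is held by its handle over the pivot, and I handed the job in at about 20 s.

- **Lens over pivot:** the lens is at (0.5439, 0.2272), and the wrist image puts the pivot at (0.5435–0.544, 0.2272). That is within about 0.5 mm.
- **Height:** the lens is at 115.8 mm. From the images I measured the collar middle at about 115–116.5 mm.
- **Level and still:** the tool was tilted less than 0.1° and the joint speeds were near zero. Contact forces were about 1 N or less.

**Disagreements:** the trained networks put the collar at 115.5–120 mm (118.5 mm last) and the lens at (0.5475, 0.2292, 0.112). I went with the image measurements because those readings are only good to about 4 mm. In the last side picture the gripper hid the lens, so only the scene and wrist pictures confirm where it is. The loupe also tilted about 3° while being carried; I levelled it before these checks.

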